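# Load-test a microscope focus spring and sort it

### The job

Test the focus return spring: stand it in the middle of the tester's round plate, rest the loose weight centred on top of it, let go, and set the friction-held pointer so that its tip is level with the top face of the loaded spring. Then take the weight off and stand it on the bench, leaving the pointer as it is, and read the verdict: if the pointer tip is higher than the ledge of the reference mark the spring is good and goes upright into the round dish; if lower, it is worn out and goes upright into the rectangular tray. Move the pointer only while the weight rests on the spring, and leave the reference mark and the other things on the bench as they are.

Things in the scene. Friction and masses are not known exactly. Their poses are not given: they have to be found in the camera images.
- spring_foot (a point): Centre of the underside of the loose steel coil spring (z up its axis), upright on the bench at the start; 100 mm tall when free: bottom disc 48 mm across, 10 mm thick, open coils 41 mm across, equal top disc. 0.16 kg. Lift it by the top disc; the coils give no grip.
- spring_cap (a point): Centre of the spring's top disc (48 mm across, 10 mm thick), 95 mm above the foot when free. Grasp here. The disc slides straight down the axis against the spring, at most 42 mm; it starts to give at 1 N and then yields 4 mm per newton. It cannot be pulled up past the free length.
- spring_top (a point): Centre of the top face of the spring's top disc, 5 mm above spring_cap; sinks as the spring is compressed.
- plate (a point): Centre of the top of the tester's round steel plate (72 mm across), 22 mm above the bench, flat, no rim. The tester is fixed: a white base 150 x 250 x 18 mm. This frame has the tester's axes: x away from the robot at yaw 0, y towards the pointer post, z up.
- weight_foot (a point): Centre of the underside of the loose brass weight: a disc 64 mm across, 20 mm high, with a neck (14 mm) and a round knob 24 mm across from 34 to 58 mm above the foot. Upright on the bench at the start. Its mass varies (0.42 to 0.84 kg), so read the loaded length: 11 to 30 mm shorter than free.
- weight_knob (a point): Centre of the weight's knob, 46 mm above its foot. Grasp here.
- pointer_tip (a point): Tip of the tester's pointer, a thin aluminium arm that swings in the upright plane through the plate's centre along the tester's y; it points from its post to the spring, ending 60 to 77 mm from the plate's centre line. It stays where released (2.5 N at the knob moves it) and starts raised, tip 35 to 55 mm above its hinge.
- pointer_knob (a point): Centre of the grey ball knob on the pointer, 20 mm across, on a short stem 50 mm from the hinge (half-way to the tip) and 17 mm above the arm's centre line. Push it down from above, or pinch it to raise the arm; the tip moves twice as far as the knob.
- pointer_hinge (a point): The pointer's hinge axis, 160 mm from the plate's centre along the tester's y, 102 mm above the bench; the axis runs along the tester's x. It sits on an upright white post 26 x 22 mm, 123 mm high, standing on the tester's +x side of the arm. Hinge to tip is 100 mm.
- pointer (a joint): Pointer angle in rad: 0 is level (tip 102 mm above the bench), positive is tip up, range -0.35 to 0.75.
- mark_tip (a point): Free end (mid-thickness) of the reference mark's ledge: a level steel strip 8 mm wide, 3 mm thick, beside the pointer's tip: 7 mm to the tester's -x, 55 mm from the plate's centre along y. It sits on a collar on a steel column, 130 mm high, 48 mm further to -x. Its height, 84 to 120 mm above the bench, is the reference.
- dish_in (a point): Centre of the inner floor of the fixed round white dish for good springs: floor 4 mm above the bench, inner floor 104 mm across, rim 18 mm high and 124 mm across.
- tray_in (a point): Centre of the inner floor of the fixed rectangular grey tray for worn springs: inside 122 mm along its x, 152 mm along its y, walls 22 mm high above the bench, floor 4 to 5 mm above the bench.
- weight: The weight; origin at its foot.
- spring: The spring; origin at its foot.
- objective: Bystander: steel microscope objective standing on the bench, 26 mm across, 40 mm tall.
- eyepiece: Bystander: black eyepiece standing on the bench, 34 mm across, 50 mm tall.
- slidebox: Bystander: wooden slide box 90 x 180 x 35 mm beyond the tester.
Mind the look-alikes: they are no part of the job. Of the things that look like the spring, take the one that is farthest to the robot's left at the start.

How it is judged:
On the way, in this order (a step that is already met when the one before it is completed fails the run):
1. the spring stands upright in the middle of the tester plate (within 12 mm), let go (horizontal distance between spring_foot and plate below 0.012 m and z of spring_foot in the frame of plate between -0.004 and 0.004 m and angle between spring_foot's own z axis and vertical below 0.1 rad and contact force between the fingers and spring below 0.1 N), for 0.2 s.
2. the weight rests freely on the spring on the plate, centred within 14 mm, and compresses it (horizontal distance between spring_foot and plate below 0.012 m and z of spring_foot in the frame of plate between -0.004 and 0.004 m and angle between each of spring_foot, weight_foot's own z axis and vertical below 0.1 rad and horizontal distance between weight_foot and spring_top below 0.014 m and z of weight_foot in the frame of spring_top between -0.004 and 0.004 m and distance between spring_top and spring_foot below 0.094 m and contact force between the fingers and weight below 0.1 N), for 0.3 s.
3. with the weight still resting on the spring, the pointer is left with its tip level with the top face of the loaded spring (within 4 mm) (all of step 2 and z of pointer_tip in the frame of spring_top between -0.004 and 0.004 m and velocity of joint pointer between -0.05 and 0.05 rad/s and contact force between the fingers and tester below 0.1 N), for 0.3 s.
4. the weight stands upright on the bench, let go (height (world z) of weight_foot between -0.004 and 0.004 m and angle between weight_foot's own z axis and vertical below 0.1 rad and contact force between the fingers and weight below 0.1 N), for 0.2 s.
At the end, for the whole second after the job is handed in: The weight stands upright on the bench; the spring stands upright, at rest and released, on the floor of the round dish if the pointer tip is higher than the mark, or of the rectangular tray if it is lower (either is accepted when they are within 3 mm of one another) (all of step 4 and angle between spring_foot's own z axis and vertical below 0.1 rad and linear speed of each of spring, weight below 0.02 m/s and velocity of joint pointer between -0.05 and 0.05 rad/s and contact force between the fingers and spring below 0.1 N and ((z of pointer_tip in the frame of mark_tip above -0.003 m and horizontal distance between spring_foot and dish_in below 0.034 m and z of spring_foot in the frame of dish_in between -0.005 and 0.005 m) or (z of pointer_tip in the frame of mark_tip below 0.003 m and x of spring_foot in the frame of tray_in between -0.042 and 0.042 m and y of spring_foot in the frame of tray_in between -0.057 and 0.057 m and z of spring_foot in the frame of tray_in between -0.005 and 0.005 m))); the robot touches nothing.
It fails at once if the pointer is moved (faster than 0.1 rad/s) while the weight is not on the spring (distance between weight_foot and spring_top above 0.025 m and (velocity of joint pointer above 0.1 rad/s or velocity of joint pointer below -0.1 rad/s)).
It fails at once if the reference mark is shifted by more than 4 mm (distance of mark_tip from where it was at the start of the episode above 0.004 m).
It fails at once if the objective lens is moved by more than 25 mm (distance of objective from where it was at the start of the episode above 0.025 m).
It fails at once if the eyepiece is moved by more than 25 mm (distance of eyepiece from where it was at the start of the episode above 0.025 m).
It fails at once if the slide box is moved by more than 25 mm (distance of slidebox from where it was at the start of the episode above 0.025 m).
It also fails if it takes over 72 s, if anything falls off the work surface, if the arm or the gripper's body presses on something with over 40 N, if the wrist force passes 120 N, or if a joint passes its speed limit or range.

### The arm

A 7-joint arm with a two-finger parallel gripper is mounted at the origin on the work surface. World frame = base frame: x ahead of the robot, y to its left, z up, the work surface at z = 0. Lengths are in m, angles in rad, forces in N, time in s.
With the tool pointing down it reaches from about 0.425 to 1.025 m from the base axis. Payload 9.4 kg.
Tool frame: the origin (TCP) lies between the finger pads; the fingertips stand ahead of it and the grasp point (between the pads) lies 3 mm ahead of it (finger_overhang is the x of the fingertips in the tool frame, in m); x points along the fingers, z is the direction in which the jaws open and shut, and the axes are right-handed (so a half turn about x gives the same grasp; the last joint's range is limited). The gripper opens to 93 mm and grips with 3 to 60 N. Pads are 15 mm wide; open, the fingers measure 128 mm over their backs; the gripper's body (75 mm by 188 mm) begins 65 mm behind the grasp point.
Start: joints at [-1.402, 0.599, -0.003, 1.599, 0.002, 0.943, -0.08], TCP at [0.176, 0.703, 0.241] pointing down, gripper open.
Joint ranges: [-2.57, 2.57], [-0.35, 1.97], [-1.29, 1.29], [0.11, 2.56], [-1.05, 4.19], [0.11, 1.86], [-2.63, 2.63]. Speed limits (rad/s): [2.22, 2.22, 3.01, 3.01, 3.14, 3.14, 3.14].

### API

Orientations are given as a rotation vector (axis times angle).
In Python, from station import * gives the robot as it stands. The module is installed in compiled form; this text tells all that it offers.
- The arm moves only by the tool send_rows, never from a script. Its argument "steps" is a list that holds one entry, the list of rows, each a list of 7 numbers: the shift along the tool's x, y, z in mm, then the turn, a rotation vector about the tool's x, y, z in degrees, then the opening, from 0 (shut) to 1 (fully open). A call has exactly 5 rows; each row is the pose to reach, as a shift and turn from the pose commanded when the call began, along the tool's axes at that moment; what a row does not reach only later rows make up. A row lasts 1/12 s, in which the tool goes at most 41.7 mm and 7.16 degrees, less where a joint would pass 70% of its speed; a pose out of reach is approached as far as the arm can. A call with a gripper value outside its range is refused whole. The fingers move at their own pace and stop on an object; the grip force is fixed at half the most. Time passes only in rows, so rows that repeat a pose let the fingers close, or fill a call up. It gives the time, the measured TCP pose, the force and the opening at its end, in the units of the state.
- state(): the state, without advancing time (a new reading comes with each control period).
- get_image(name): name is "side" or "top"; returns the picture (420x560x3 uint8, red, green, blue); there is no depth.
- get_calibration(name): a dict with "vertical_fov" (degrees; the focal length in pixels is half the picture's height over the tangent of half this angle, whatever the lens; pixels are square), "cx", "cy" (the principal point, pixels), "world_to_cam" (4x4, takes a point from world to camera coordinates). Camera axes: x right, y up, looking along -z (the intrinsics and any distortion apply to the point x, -y, -z); pixel columns grow to the right and rows downward; lengths in m; the calibration is good to about 2 mm. A picture is of the moment at which its call begins. get_calibration takes no time and is no camera call.
- finish_job(): hands the job in, once; it reports no verdict.
The state is a dict: "time_s": time; "joint_pos": joint angles; "qvel": joint speeds; "joint_torque": joint torques, N m; "ee_pos": TCP position; "tcp_rot": TCP orientation; "ft_force": force on the tool from outside, world axes, zero at the start; "torque": the same for the moment, N m; "finger_gap": finger opening in m.
Only numpy, scipy, OpenCV 4.12 (cv2) and the standard library are available. Lean on these libraries where they do the work, as an engineer would, in place of code of your own. Each camera call takes 0.05 s, during which the arm holds its last target. There are 200 camera calls.

## Working session

There is one attempt and no reset: what is moved stays moved. The work goes in short steps, Python scripts to look and compute and a tool call to move; the robot and the scene stay as the last step left them, time stands still between calls to the robot, and variables do not carry over. Pictures are saved under pics/ and viewed, about 8 in all and at most 12, crops included, and the job is handed in when it is done.

Besides the shell and the picture viewer there is one more tool, called after "Call:" by a JSON object that holds its "name" and its "arguments". send_rows: Moves the arm, as the interface text tells. Its arguments: {"type":"object","properties":{"steps":{"type":"array"}},"required":["steps"]}

```bash
mkdir -p pics
cat > h.py <<'E'
from station import *
import numpy as np, cv2
from scipy.spatial.transform import Rotation as R
def K(n):
    c=get_calibration(n); f=210/np.tan(np.radians(c["vertical_fov"]/2)); return c,f
def ray(n,u,v):
    c,f=K(n); T=np.array(c["world_to_cam"]); d=np.array([(u-c["cx"])/f,-(v-c["cy"])/f,-1.]); Rm=T[:3,:3]
    return -Rm.T@T[:3,3], Rm.T@d
def atz(n,u,v,z):
    o,d=ray(n,u,v); return o+d*(z-o[2])/d[2]
def proj(n,p):
    c,f=K(n); T=np.array(c["world_to_cam"]); q=T[:3,:3]@np.array(p)+T[:3,3]
    return np.array([c["cx"]+f*q[0]/-q[2], c["cy"]-f*q[1]/-q[2]])
def tri(a,b):
    o1,d1=ray(*a);o2,d2=ray(*b)
    s=np.linalg.lstsq(np.c_[d1,-d2],o2-o1,rcond=None)[0]
    p,q=o1+s[0]*d1,o2+s[1]*d2; return (p+q)/2,np.linalg.norm(p-q)
def snap(n,fn,crop=None,sc=1):
    im=get_image(n)[:,:,::-1]
    if crop: x0,y0,x1,y1=crop; im=im[y0:y1,x0:x1]
    im=cv2.resize(im,None,fx=sc,fy=sc,interpolation=cv2.INTER_CUBIC); cv2.imwrite("pics/"+fn,im)
def delta(p,yaw=None):
    s=state(); Rm=R.from_rotvec(s["tcp_rot"]).as_matrix(); return Rm.T@(np.array(p)-s["ee_pos"])*1000
E
python3 - <<'E'
from h import *
import station
for n in("side","top"):
    c,f=K(n); print(n,{k:v for k,v in c.items()},f, ray(n,280,210))
    snap(n,n+"0.png",None,1.4)
s=state(); print(s); print(R.from_rotvec(s["tcp_rot"]).as_matrix().round(3))
E
```

```text
side {'vertical_fov': 55.08721259287428, 'cx': 280.6560335432506, 'cy': 205.45438554435438, 'world_to_cam': array([[-0.94219854, -0.3349426 , -0.00868104,  0.52719409],
       [ 0.15842963, -0.46819559,  0.86930601, -0.16076817],
       [-0.29523204,  0.81768352,  0.49419804, -0.68527673],
       [ 0.        ,  0.        ,  0.        ,  1.        ]])} 402.65773207268023 (array([0.31987629, 0.6616483 , 0.48299574]), array([ 0.29497861, -0.81185234, -0.50399751]))
top {'vertical_fov': 49.618616983331805, 'cx': 275.0252210916428, 'cy': 208.59684012485044, 'world_to_cam': array([[ 0.01564745, -0.99986047,  0.00584822, -0.02158702],
       [ 0.99079302,  0.01629167,  0.13440153, -0.59554943],
       [-0.13447805,  0.00369133,  0.9909097 , -1.12137925],
       [ 0.        ,  0.        ,  0.        ,  1.        ]])} 454.287793599387 (array([ 0.43960311, -0.00774214,  1.19135457]), array([ 0.13158914, -0.01469084, -0.99126078]))
{'time_s': 0.1, 'joint_pos': array([-1.40168776,  0.60004995, -0.00253476,  1.60004661,  0.00178877,
        0.94289779, -0.07981067]), 'qvel': array([-8.23601180e-04, -3.15770475e-03,  4.28813635e-05, -2.12465356e-03,
        5.11935512e-04,  5.05836672e-04,  2.15784351e-05]), 'joint_torque': array([ 5.83107962e-03, -7.66557813e+01,  1.50239032e+00, -2.52934867e+01,
       -5.23253891e-02,  1.35971748e-02,  4.90424316e-05]), 'ee_pos': array([0.17633657, 0.70281033, 0.23984411]), 'tcp_rot': array([-1.02721285,  1.3165384 ,  1.02561604]), 'ft_force': array([ 0.56814796, -0.57875243,  0.23580525]), 'torque': array([-0.0035733 ,  0.03945111,  0.03046794]), 'finger_gap': 0.0928681647201903}
[[-0.    -0.97   0.243]
 [-0.001  0.243  0.97 ]
 [-1.    -0.    -0.001]]
```

View pics/side0.png

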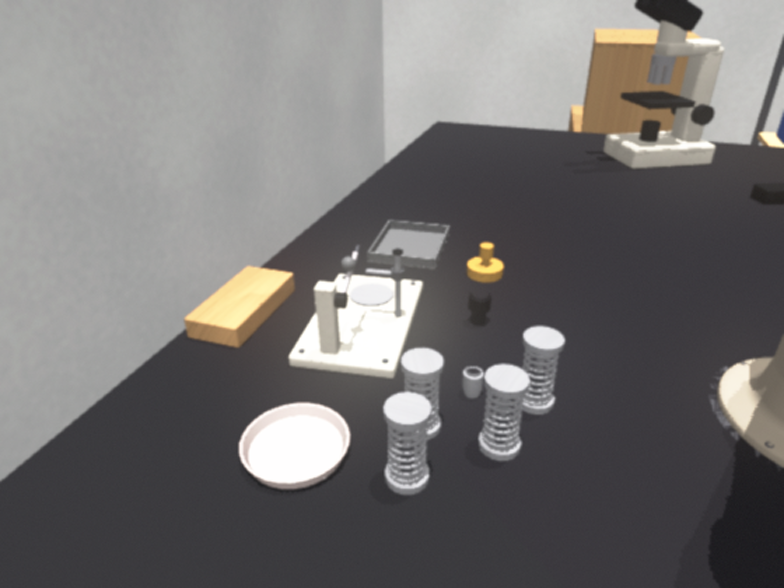

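View pics/top0.png

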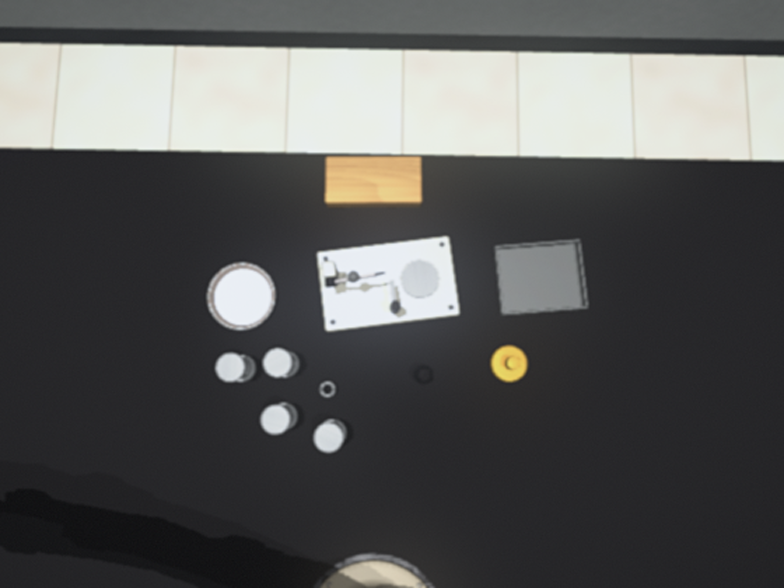

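The side picture shows four springs. The one nearest the camera, with its cap at (407,410)/1.4, matches the leftmost in the top view at (231,367)/1.4. In the top view the plate is at (419,279)/1.4, the weight at (510,364), the dish at (241,296), the tray at (541,277) and the objective at (327,389). The eyepiece is at (424,374).

Run:
```python
from h import *
def t(u,v,z): return atz("top",u/1.4,v/1.4,z).round(4)
def s(u,v,z): return atz("side",u/1.4,v/1.4,z).round(4)
print("spring",t(231,367,.1),s(407,410,.1))
for n,a,b in [("s2",(278,362),(422,362)),("s3",(275,419),(506,380)),("s4",(329,437),(543,340))]: print(n,t(*a,.1),s(*b,.1))
print("plate",t(419,279,.022),s(371,294,.022))
print("weightdisc",t(509,364,.02),s(485,266,.02),"knob",t(511,363,.058),s(486,246,.058))
print("dish",t(241,296,.018),s(295,440,.018),"tray",t(541,277,.012), "obj",t(327,389,.04),s(472,372,.04),"eye",t(424,374,.05),s(479,297,.05))
for nm,z,l in [("base",.018,[(317,251),(448,237),(459,315),(326,331)]),("tray",.022,[(495,245),(580,239),(588,308),(501,314)])]:
  P=[t(*q,z) for q in l]; print(nm,P,[np.linalg.norm(P[i]-P[i-1]).round(4) for i in range(4)],np.mean(P,0))
print("markcol top(.13)",t(395,306,.13),s(397,252,.13),"knob",tri(("top",353/1.4,277/1.4),("side",349/1.4,263/1.4)),"tip",tri(("top",384/1.4,273/1.4),("side",356/1.4,248/1.4)))
im={n:get_image(n)[:,:,::-1] for n in("top","side")}
a=cv2.resize(im["top"][155:245,220:340],None,fx=6.5,fy=6.5,interpolation=cv2.INTER_CUBIC)[:585]
b=cv2.resize(im["side"][160:270,190:330],None,fx=5.3,fy=5.3,interpolation=cv2.INTER_CUBIC)
cv2.imwrite("pics/ta.png",a);cv2.imwrite("pics/sa.png",b)
```

```text
spring [0.4547 0.2483 0.1   ] [0.4529 0.2555 0.1   ]
s2 [0.4644 0.1687 0.1   ] [0.4618 0.1756 0.1   ]
s3 [0.3689 0.1701 0.1   ] [0.368  0.1768 0.1   ]
s4 [0.3406 0.0784 0.1   ] [0.3396 0.0888 0.1   ]
plate [ 0.6238 -0.0749  0.022 ] [ 0.622 -0.07   0.022]
weightdisc [ 0.4692 -0.2413  0.02  ] [ 0.4675 -0.2302  0.02  ] knob [ 0.4701 -0.2373  0.058 ] [ 0.469  -0.2324  0.058 ]
dish [0.587  0.2553 0.018 ] [0.5858 0.2572 0.018 ] tray [ 0.633  -0.3049  0.012 ] obj [0.4191 0.089  0.04  ] [0.4186 0.0989 0.04  ] eye [ 0.4484 -0.0837  0.05  ] [ 0.4462 -0.0694  0.05  ]
base [array([0.6745, 0.1168, 0.018 ]), array([ 0.7055, -0.1292,  0.018 ]), array([ 0.5581, -0.1499,  0.018 ]), array([0.5245, 0.0957, 0.018 ])] [np.float64(0.1515), np.float64(0.2479), np.float64(0.1488), np.float64(0.2479)] [ 0.61565 -0.01665  0.018  ]
tray [array([ 0.6907, -0.217 ,  0.022 ]), array([ 0.7049, -0.377 ,  0.022 ]), array([ 0.5746, -0.3885,  0.022 ]), array([ 0.5608, -0.2271,  0.022 ])] [np.float64(0.1303), np.float64(0.1606), np.float64(0.1308), np.float64(0.162)] [ 0.63275 -0.3024   0.022  ]
markcol top(.13) [ 0.5603 -0.0288  0.13  ] [ 0.5597 -0.0211  0.13  ] knob (array([0.60693195, 0.04233933, 0.1355709 ]), np.float64(0.0011720878772063256)) tip (array([ 0.61663326, -0.00907357,  0.13294634]), np.float64(0.0021585413560606588))
```

View pics/ta.png

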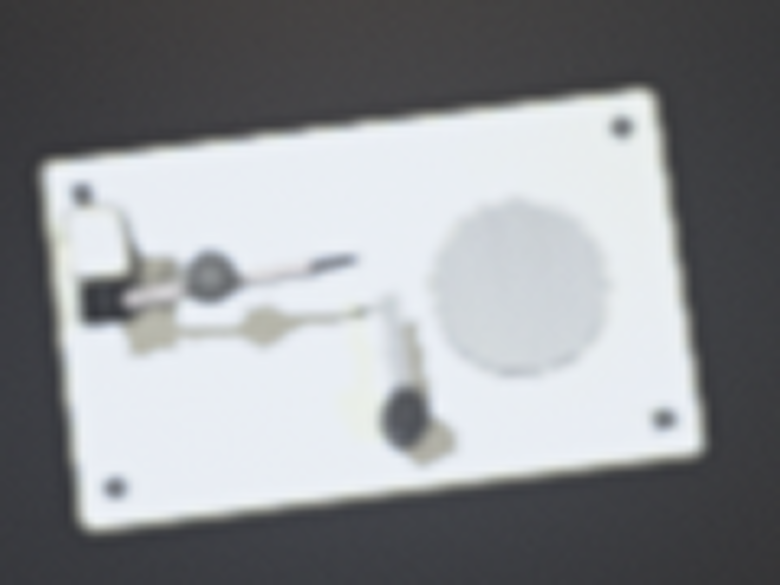

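View pics/sa.png

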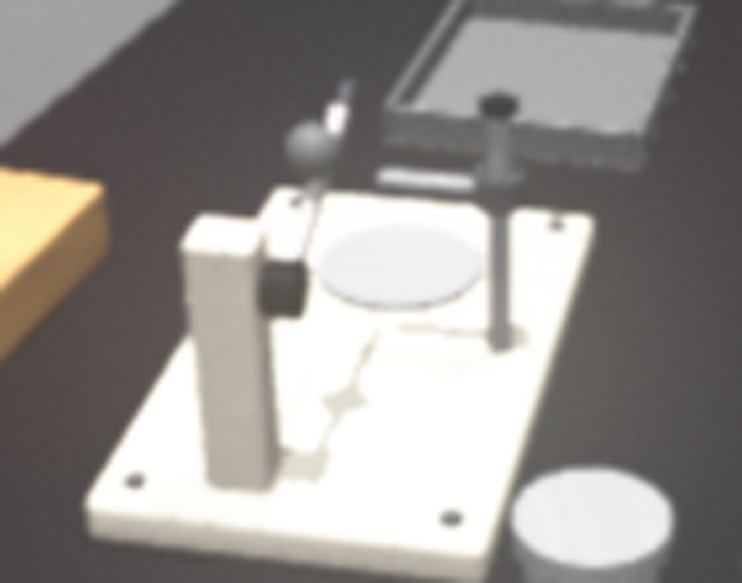

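```bash
cat >> h.py <<'E'
Y=lambda deg: np.array([[0,np.sin(np.radians(deg)),np.cos(np.radians(deg))],[0,-np.cos(np.radians(deg)),np.sin(np.radians(deg))],[-1,0,0]])
def plan(p,yaw,n=None):
    "print tool-frame shift (mm), turn (deg about tool xyz) from measured pose to p,yaw (yaw = azimuth of tool z)"
    s=state(); Rm=R.from_rotvec(s["tcp_rot"]).as_matrix()
    d=Rm.T@(np.array(p)-s["ee_pos"])*1000; w=R.from_matrix(Rm.T@Y(yaw)).as_rotvec(degrees=True)
    print("shift",d.round(1),"turn",w.round(1))
E
python3 - <<'E'
from h import *
import station
print([ (k,getattr(station,k)) for k in dir(station) if 'over' in k.lower()], np.linalg.det(Y(20)))
plan([.455,.249,.2],7.5)
E
```

```text
[('finger_overhang', 0.022)] -1.0Traceback (most recent call last):
  File "<stdin>", line 4, in <module>
  File "h.py", line 28, in plan
    d=Rm.T@(np.array(p)-s["ee_pos"])*1000; w=R.from_matrix(Rm.T@Y(yaw)).as_rotvec(degrees=True)
                                             ~~~~~~~~~~~~~^^^^^^^^^^^^^
  File "scipy/spatial/transform/_rotation.pyx", line 1143, in scipy.spatial.transform._rotation.Rotation.from_matrix
ValueError: Non-positive determinant (left-handed or null coordinate frame) in rotation matrix 0: [[ 9.99999558e-01  9.12852646e-04 -2.24372737e-04]
 [ 1.27101132e-04 -3.67799185e-01 -9.29905234e-01]
 [ 9.31390563e-04 -9.29904794e-01  3.67799138e-01]].
```

```bash
sed -i 's/^Y=.*/Y=lambda deg: np.array([[0,-np.sin(np.radians(deg)),np.cos(np.radians(deg))],[0,np.cos(np.radians(deg)),np.sin(np.radians(deg))],[-1,0,0]])/' h.py
python3 - <<'E'
from h import *
plan([.455,.249,.2],7.5)
s=state();p0=np.array(s["ee_pos"]);p1=np.array([.455,.249,.2]);ya=75.9
for i in range(3):
    q=p0+(p1-p0)*(i+1)/3; prev=p0+(p1-p0)*i/3
    print((Y(75.9-i*34 if i<2 else 7.5).T@(q-prev)*1000/5).round(1))
E
```

```text
shift [  40.5 -380.7 -372.5] turn [68.4 -0.   0. ]
[  2.7 -25.4 -24.8]
[  2.7 -34.9  -6.4]
[  2.7 -32.4  14.5]
```

Call:
{"name": "send_rows", "arguments": {"steps": [[[3, -25, -25, 7, 0, 0, 1], [5, -51, -50, 14, 0, 0, 1], [8, -76, -74, 21, 0, 0, 1], [11, -102, -99, 28, 0, 0, 1], [13, -127, -124, 34, 0, 0, 1]]]}}

```text
time_s: 0.62
ee_pos: [0.2701, 0.5504, 0.2273]
tcp_rot: [-0.568, 1.495, 0.567]
ft_force: [1.1, 0.1, -0.9]
finger_gap: 0.0933
```

Call:
{"name": "send_rows", "arguments": {"steps": [[[3, -35, -6, 7, 0, 0, 1], [5, -70, -13, 14, 0, 0, 1], [8, -105, -19, 21, 0, 0, 1], [11, -140, -26, 28, 0, 0, 1], [13, -175, -32, 34.4, 0, 0, 1]]]}}

```text
time_s: 1.03
ee_pos: [0.3629, 0.3988, 0.2145]
tcp_rot: [-0.098, 1.569, 0.098]
ft_force: [0.2, -0.3, 0.1]
finger_gap: 0.093
```

Call:
{"name": "send_rows", "arguments": {"steps": [[[3, -32, 15, 0, 0, 0, 1], [5, -65, 29, 0, 0, 0, 1], [8, -97, 44, 0, 0, 0, 1], [11, -130, 58, 0, 0, 0, 1], [13, -162, 73, 0, 0, 0, 1]]]}}

```text
time_s: 1.45
ee_pos: [0.4565, 0.2478, 0.2015]
tcp_rot: [-0.103, 1.568, 0.103]
ft_force: [-0.6, -0.8, 0.2]
finger_gap: 0.0929
```

Run:
```python
from h import *
s=state();print(s["time_s"],s["ee_pos"],s["joint_pos"].round(2),s["ft_force"])
plan([.4545,.249,.098],7.5)
im={n:get_image(n)[:,:,::-1] for n in("top","side")}
a=cv2.resize(im["top"][200:320,130:250],None,fx=4,fy=4,interpolation=cv2.INTER_CUBIC)
b=cv2.resize(im["side"][250:370,220:300],None,fx=4,fy=4,interpolation=cv2.INTER_CUBIC)
cv2.imwrite("pics/g1.png",np.hstack([a,b]))
g=s["ee_pos"]+np.array([0,0,-.022]);print("tip proj",proj("top",g),proj("side",g))
c=np.array([.4547,.2483,.1]);print(proj("top",c),proj("side",c))
```

```text
1.45 [0.45652965 0.24776641 0.2014828 ] [-0.83  0.42  0.31  2.12 -0.21  0.63 -0.24] [-0.61221916 -0.80342033  0.16622316]
shift [103.5   1.5  -1.8] turn [ 0. -0.  0.]
tip proj [156.87240536 260.66029712] [290.18011521 242.32503373]
[165.01074062 262.12442582] [291.12391668 289.27991324]
```

View pics/g1.png

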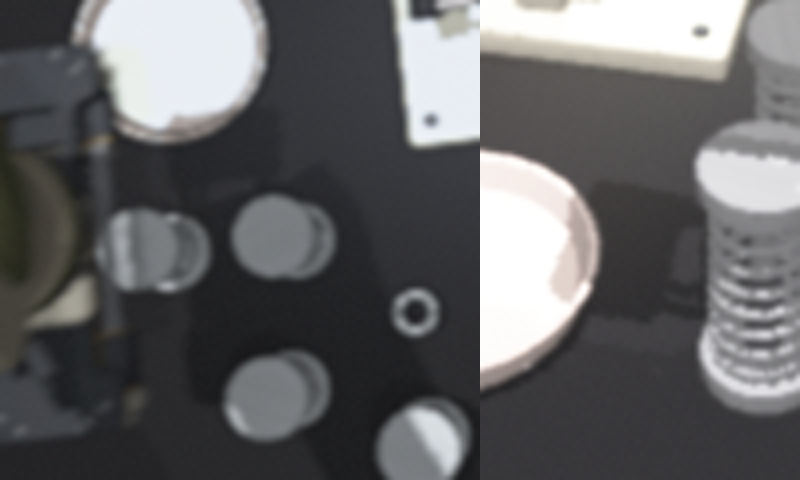

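Call:
{"name": "send_rows", "arguments": {"steps": [[[25, 1, -0.5, 0, 0, 0, 1], [50, 2, -1, 0, 0, 0, 1], [75, 3, -1.5, 0, 0, 0, 1], [95, 4, -1.5, 0, 0, 0, 1], [103, 4, -1.5, 0, 0, 0, 1]]]}}

```text
time_s: 1.97
ee_pos: [0.4529, 0.2534, 0.0964]
tcp_rot: [-0.105, 1.571, 0.103]
ft_force: [0.5, -0.8, 0.5]
finger_gap: 0.0927
```

Run:
```python
from h import *
s=state();print(s["time_s"],s["ee_pos"],s["ft_force"])
snap("side","g2.png",(230,225,350,345),5)
p=s["ee_pos"]; z=Y(7.5)[:,2]
for k in(-1,1):
  for dy in (-.0075,.0075):
    print(k,dy,(5*(proj("side",p+z*.0465*k+np.array([0,dy,-.022]))-[230,225])).round())
print("disc",(5*(proj("side",[p[0],p[1],.1])-[230,225])).round())
```

```text
1.9667 [0.45293665 0.25342779 0.09637759] [ 0.5007544  -0.77164753  0.53287578]
-1 -0.0075 [474. 409.]
-1 0.0075 [461. 445.]
1 -0.0075 [158. 363.]
1 0.0075 [138. 397.]
disc [306. 335.]
```

View pics/g2.png

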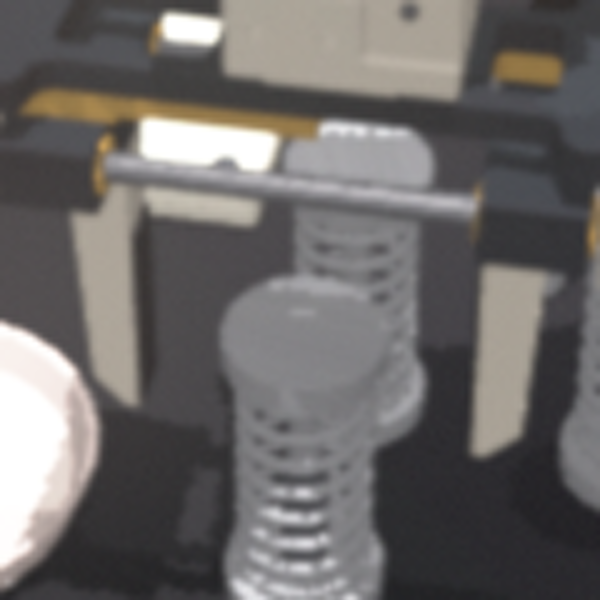

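Call:
{"name": "send_rows", "arguments": {"steps": [[[-1, -4, 1, 0, 0, 0, 1], [-1, -4, 1, 0, 0, 0, 0.5], [-1, -4, 1, 0, 0, 0, 0.45], [-1, -4, 1, 0, 0, 0, 0.3], [-1, -4, 1, 0, 0, 0, 0.2]]]}}

```text
time_s: 2.43
ee_pos: [0.456, 0.2496, 0.1005]
tcp_rot: [-0.102, 1.567, 0.104]
ft_force: [0.2, 0.0, 0.0]
finger_gap: 0.0709
```

Call:
{"name": "send_rows", "arguments": {"steps": [[[0, 0, 0, 0, 0, 0, 0.1], [0, 0, 0, 0, 0, 0, 0.1], [-5, 0, 0, 0, 0, 0, 0.1], [-20, 0, 0, 0, 0, 0, 0.1], [-45, 0, 0, 0, 0, 0, 0.1]]]}}

```text
time_s: 2.85
ee_pos: [0.4545, 0.2487, 0.1437]
tcp_rot: [-0.105, 1.572, 0.101]
ft_force: [0.6, 0.2, -1.2]
finger_gap: 0.047
```

Run:
```python
from h import *
s=state();print(s)
plan([.6238,-.0749,.2],7.5)
```

```text
{'time_s': 2.85, 'joint_pos': array([-0.79325924,  0.51194251,  0.25973771,  2.16749278, -0.26713845,
        0.4955933 , -0.19761397]), 'qvel': array([-0.27803117, -0.52010377,  0.36761128, -0.21321414,  0.24715075,
        0.73614378, -0.20978252]), 'joint_torque': array([  3.34148325, -52.45616913,   3.48856241, -12.88970232,
        -0.55042533,  -1.55743662,   0.4812235 ]), 'ee_pos': array([0.45454489, 0.24866722, 0.1437351 ]), 'tcp_rot': array([-0.10480268,  1.57172056,  0.10139532]), 'ft_force': array([ 0.57250053,  0.20452373, -1.16798674]), 'torque': array([0.00718529, 0.11026721, 0.05326591]), 'finger_gap': 0.047015519496391385}
shift [ -56.  -343.   125.3] turn [ 0.  -0.2  0.1]
```

Call:
{"name": "send_rows", "arguments": {"steps": [[[-26, -30, 11, 0, 0, 0, 0.1], [-52, -60, 22, 0, 0, 0, 0.1], [-78, -90, 33, 0, 0, 0, 0.1], [-104, -120, 44, 0, 0, 0, 0.1], [-126, -152, 56, 0, 0, 0, 0.1]]]}}

```text
time_s: 3.27
ee_pos: [0.531, 0.1047, 0.2727]
tcp_rot: [-0.103, 1.568, 0.104]
ft_force: [1.3, 1.0, -3.5]
finger_gap: 0.0471
```

Call:
{"name": "send_rows", "arguments": {"steps": [[[0, -38, 14, 0, 0, 0, 0.1], [0, -76, 28, 0, 0, 0, 0.1], [0, -114, 42, 0, 0, 0, 0.1], [0, -152, 56, 0, 0, 0, 0.1], [0, -191, 69, 0, 0, 0, 0.1]]]}}

```text
time_s: 3.68
ee_pos: [0.6246, -0.0759, 0.2708]
tcp_rot: [-0.103, 1.569, 0.104]
ft_force: [1.3, 0.5, -2.0]
finger_gap: 0.0469
```

Call:
{"name": "send_rows", "arguments": {"steps": [[[5, 0, 0, 0, 0, 0, 0.1], [30, 0, 0, 0, 0, 0, 0.1], [60, 0, 0, 0, 0, 0, 0.1], [85, 0, 0, 0, 0, 0, 0.1], [105, 0, 0, 0, 0, 0, 0.1]]]}}

```text
time_s: 4.1
ee_pos: [0.6233, -0.0741, 0.1638]
tcp_rot: [-0.103, 1.57, 0.103]
ft_force: [0.2, -0.7, -1.8]
finger_gap: 0.0476
```

Run:
```python
from h import *
s=state();print(s["time_s"],s["ee_pos"],s["ft_force"],s["finger_gap"])
plan([.6238,-.0749,.12],7.5)
im={n:get_image(n)[:,:,::-1] for n in("top","side")}
a=cv2.resize(im["top"][150:250,250:350],None,fx=4,fy=4,interpolation=cv2.INTER_CUBIC)
b=cv2.resize(im["side"][150:250,220:320],None,fx=4,fy=4,interpolation=cv2.INTER_CUBIC)
cv2.imwrite("pics/p1.png",np.hstack([a,b]))
```

```text
4.1 [ 0.62329413 -0.07409201  0.16381588] [ 0.17804736 -0.70501152 -1.80949745] 0.047552963467425054
shift [43.8 -0.9  0.5] turn [ 0.  -0.1 -0. ]
```

View pics/p1.png

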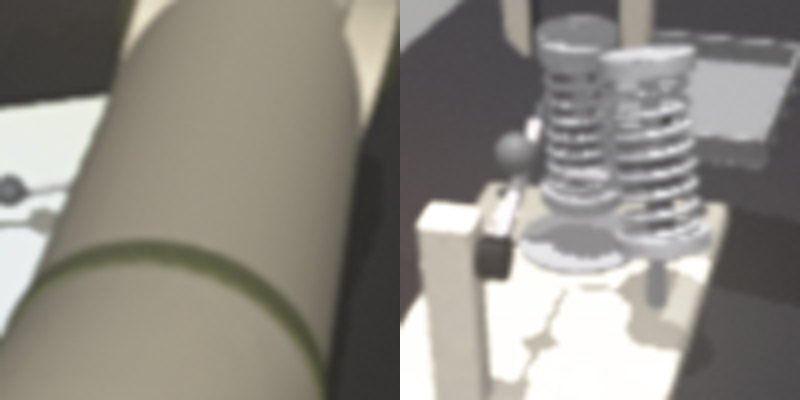

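The crop shows a second spring tilted in front of the mark column, which should not be there. I may have knocked a neighbour, so I'm taking a wide look.

Run:
```python
from h import *
snap("side","w1.png",None,1.4)
print(state()["ft_force"])
```

```text
[ 0.50670628  0.06207072 -0.63812032]
```

View pics/w1.png

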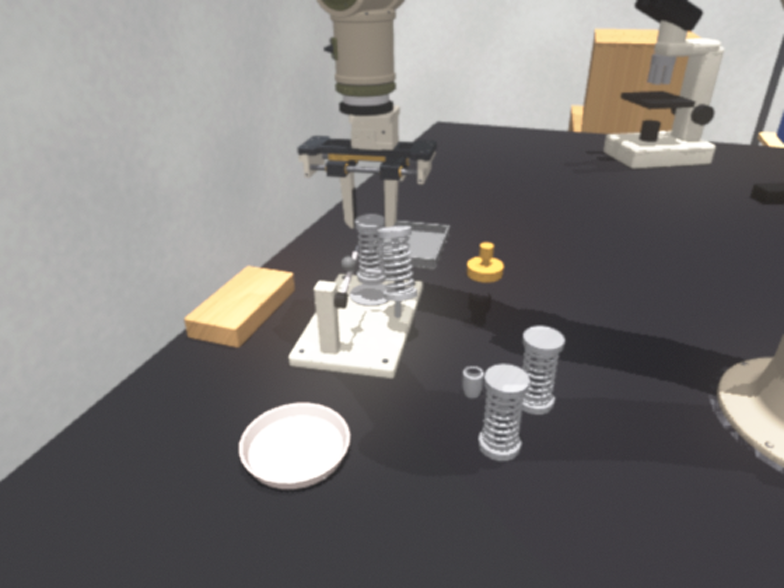

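Run:
```python
from h import *
snap("side","w2.png",(225,145,325,235),6.6)
for y in(-.03,-.015,0,.015,.03):
    for n,(u,v) in {"bot":(285,210),"cap":(282.5,164)}.items():
        o,d=ray("side",u,v); print(y,n,(o+d*(y-o[1])/d[1]).round(3),end=" ")
    print()
s=state();print(s["ft_force"],s["time_s"],s["torque"])
f=lambda p:(6.6*(proj("side",p)-[225,145])).round()
print("colbase",f([.562,-.0275,.018]),"coltop",f([.562,-.0275,.13]),"carriedfoot",f([.6233,-.0741,.067]),"fingerR tip",f([.6233-.0235,-.074-.003,.1418]))
```

```text
-0.03 bot [ 0.56  -0.03   0.056] -0.03 cap [ 0.565 -0.03   0.16 ] 
-0.015 bot [ 0.555 -0.015  0.065] -0.015 cap [ 0.56  -0.015  0.167] 
0 bot [ 0.55  -0.     0.074] 0 cap [0.554 0.    0.174] 
0.015 bot [0.544 0.015 0.084] 0.015 cap [0.549 0.015 0.181] 
0.03 bot [0.539 0.03  0.093] 0.03 cap [0.544 0.03  0.188] 
[-0.22083928 -0.63539474 -0.47931524] 4.3 [-0.02391185  0.03973649 -0.04419136]
colbase [388. 532.] coltop [386. 221.] carriedfoot [261. 307.] fingerR tip [326. 108.]
```

View pics/w2.png

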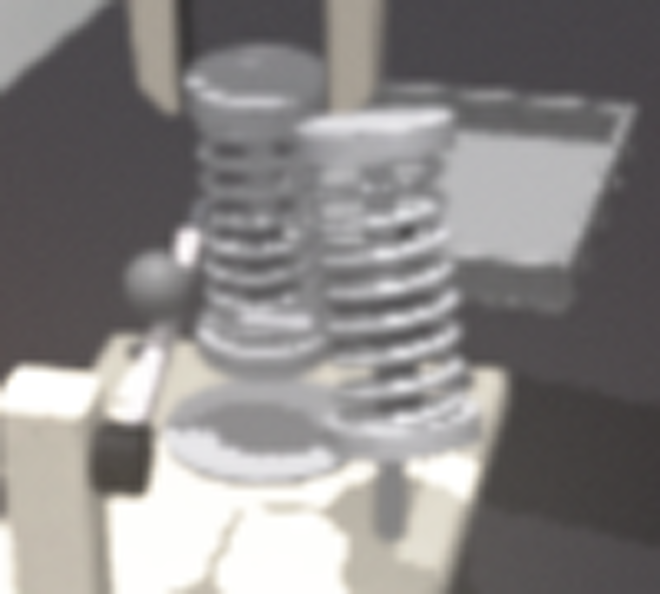

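Spring 2 appears to have been swept along and is now hung over the mark column, with its top disc on the column top. It seems clear of the plate, so I'll turn the gripper body away from it and place the spring.

Call:
{"name": "send_rows", "arguments": {"steps": [[[0, 0, 0, -7, 0, 0, 0.1], [0, 0, 0, -14, 0, 0, 0.1], [0, 0, 0, -21, 0, 0, 0.1], [0, 0, 0, -28, 0, 0, 0.1], [0, 0, 0, -35, 0, 0, 0.1]]]}}

```text
time_s: 4.72
ee_pos: [0.6253, -0.0746, 0.1679]
tcp_rot: [-0.586, 1.488, 0.583]
ft_force: [-0.5, -0.7, -1.5]
finger_gap: 0.0473
```

Call:
{"name": "send_rows", "arguments": {"steps": [[[0, 0, 0, 0, 0, 0, 0.1], [10, 0, 0, 0, 0, 0, 0.1], [20, 0, 0, 0, 0, 0, 0.1], [30, 0, 0, 0, 0, 0, 0.1], [35, 0, 0, 0, 0, 0, 0.1]]]}}

```text
time_s: 5.13
ee_pos: [0.624, -0.0741, 0.129]
tcp_rot: [-0.579, 1.493, 0.58]
ft_force: [0.5, 0.8, 2.6]
finger_gap: 0.0477
```

Run:
```python
from h import *
F=[]
for i in range(4): get_image("side"); F.append(state()["ft_force"])
s=state();print(s["time_s"],s["ee_pos"],np.mean(F,0),s["finger_gap"])
plan([.6238,-.0749,.1205],42.5)
im=get_image("side")[145:235,225:325,::-1]; cv2.imwrite("pics/cur.png",im)
a=cv2.imread("pics/w2.png"); a=cv2.resize(a,(100,90),interpolation=cv2.INTER_AREA)
d=np.abs(a.astype(int)-im).mean(2); print("diff spring2 region low half",d[45:70,55:75].mean(), "pointer", d[30:60,15:30].mean())
print("mark tip",tri(("side",261.7,194.0),("top",280,201.2)), "ptr tip",tri(("side",190+350/5.3,160+85/5.3),("top",220+355/6.5,155+260/6.5)))
```

```text
5.3333 [ 0.6245241 -0.0744684  0.130461 ] [ 0.34276904 -0.2329863   1.79233028] 0.047105797338498165
shift [10.   0.2 -0.8] turn [-0. -0. -0.]
diff spring2 region low half 14.836 pointer 12.78888888888889
mark tip (array([ 0.60838951, -0.02356755,  0.08877249]), np.float64(0.0013126016954480724)) ptr tip (array([ 0.61483931, -0.01033582,  0.13531487]), np.float64(0.000796421636493263))
```

Call:
{"name": "send_rows", "arguments": {"steps": [[[-2, 0, -1, 0, 0, 0, 0.1], [-2, 0, -1, 0, 0, 0, 0.6], [-2, 0, -1, 0, 0, 0, 0.8], [-2, 0, -1, 0, 0, 0, 1], [-2, 0, -1, 0, 0, 0, 1]]]}}

```text
time_s: 5.8
ee_pos: [0.6236, -0.075, 0.1328]
tcp_rot: [-0.58, 1.492, 0.58]
ft_force: [0.5, -0.2, 0.3]
finger_gap: 0.0692
```

Call:
{"name": "send_rows", "arguments": {"steps": [[[0, 0, 0, 0, 0, 0, 1], [-10, 0, 0, 0, 0, 0, 1], [-35, 0, 0, 0, 0, 0, 1], [-70, 0, 0, 0, 0, 0, 1], [-110, 0, 0, 0, 0, 0, 1]]]}}

```text
time_s: 6.22
ee_pos: [0.6226, -0.075, 0.2432]
tcp_rot: [-0.58, 1.495, 0.581]
ft_force: [1.0, 0.5, -0.4]
finger_gap: 0.0924
```

Run:
```python
from h import *
s=state();print(s["time_s"],s["ee_pos"],s["ft_force"],s["finger_gap"])
# weight refine by colour
im=get_image("top"); hsv=cv2.cvtColor(im,cv2.COLOR_RGB2HSV)
m=cv2.inRange(hsv,(15,120,90),(35,255,255)); m[:160]=0
n,l,st,c=cv2.connectedComponentsWithStats(m); print([(st[i],c[i]) for i in range(1,n) if st[i][4]>60])
for q in range(1,n):
    if st[q][4]>300: print("weight",atz("top",*c[q],.02))
plan([.4695,-.240,.26],42.5)
```

```text
6.2167 [ 0.62263243 -0.07503785  0.24318662] [ 1.01310415  0.53911308 -0.43351907] 0.0923567941164962
[(array([360, 247,  17,  26, 340], dtype=int32), array([367.55      , 259.08235294]))]
weight [ 0.4717326  -0.25158815  0.02      ]
shift [  -9.2  -15.3 -226.5] turn [-0.   0.4  0.4]
```

Call:
{"name": "send_rows", "arguments": {"steps": [[[0, -3, -40, 0, 0, 0, 1], [0, -6, -80, 0, 0, 0, 1], [0, -8, -120, 0, 0, 0, 1], [0, -11, -160, 0, 0, 0, 1], [0, -13, -200, 0, 0, 0, 1]]]}}

```text
time_s: 6.68
ee_pos: [0.4837, -0.2209, 0.2434]
tcp_rot: [-0.581, 1.491, 0.58]
ft_force: [-0.3, -0.4, 0.2]
finger_gap: 0.0932
```

Call:
{"name": "send_rows", "arguments": {"steps": [[[15, -3, -26, 0, 0, 0, 1], [50, -3, -26, 0, 0, 0, 1], [85, -3, -26, 0, 0, 0, 1], [105, -3, -26, 0, 0, 0, 1], [110, -3, -26, 0, 0, 0, 1]]]}}

```text
time_s: 7.1
ee_pos: [0.4666, -0.2392, 0.1303]
tcp_rot: [-0.578, 1.495, 0.582]
ft_force: [0.1, -0.7, -0.7]
finger_gap: 0.0931
```

Run:
```python
from h import *
s=state();print(s["time_s"],s["ee_pos"],s["ft_force"],s["finger_gap"])
plan([.4697,-.239,.051],42.5)
b=get_image("side"); t=get_image("top")
A=cv2.resize(b[130:220,210:360,::-1],(800,480),interpolation=cv2.INTER_CUBIC)
cv2.imwrite("pics/w3.png",A)
f=lambda p:((proj("side",p)-[210,130])*5.333).round()
print("knob pred",f([.4697,-.239,.058]),"tip mid",f(s["ee_pos"]-[0,0,.022]),"spring top pred",f([.6238,-.0749,.122]),"plate",f([.6238,-.0749,.022]))
```

```text
7.1 [ 0.46660172 -0.23924294  0.13031452] [ 0.11911789 -0.7022086  -0.65170923] 0.09306486524530416
shift [79.3 -2.2  2.6] turn [-0.  -0.1 -0.2]
knob pred [733. 238.] tip mid [748. 137.] spring top pred [287. 207.] plate [294. 420.]
```

View pics/w3.png

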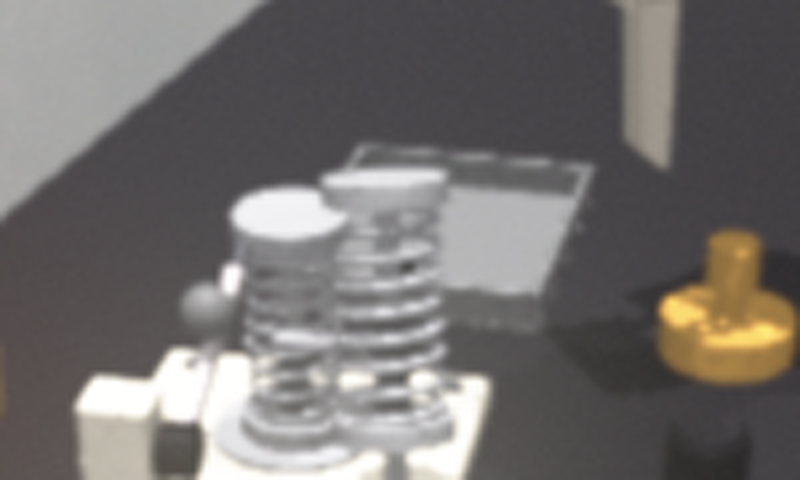

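Call:
{"name": "send_rows", "arguments": {"steps": [[[25, -1, 1, 0, 0, 0, 1], [50, -2, 2, 0, 0, 0, 1], [72, -2, 2, 0, 0, 0, 1], [78, -2, 2, 0, 0, 0, 1], [79, -2, 2, 0, 0, 0, 0.3]]]}}

```text
time_s: 7.62
ee_pos: [0.471, -0.2397, 0.0538]
tcp_rot: [-0.58, 1.492, 0.581]
ft_force: [0.3, -0.7, -0.2]
finger_gap: 0.0897
```

Call:
{"name": "send_rows", "arguments": {"steps": [[[0, 0, 0, 0, 0, 0, 0], [0, 0, 0, 0, 0, 0, 0], [0, 0, 0, 0, 0, 0, 0], [0, 0, 0, 0, 0, 0, 0], [0, 0, 0, 0, 0, 0, 0]]]}}

```text
time_s: 8.03
ee_pos: [0.4711, -0.2399, 0.0545]
tcp_rot: [-0.581, 1.491, 0.58]
ft_force: [0.2, 0.0, -0.2]
finger_gap: 0.0574
```

Call:
{"name": "send_rows", "arguments": {"steps": [[[0, 0, 0, 0, 0, 0, 0], [0, 0, 0, 0, 0, 0, 0], [0, 0, 0, 0, 0, 0, 0], [0, 0, 0, 0, 0, 0, 0], [0, 0, 0, 0, 0, 0, 0]]]}}

```text
time_s: 8.45
ee_pos: [0.4706, -0.2398, 0.0536]
tcp_rot: [-0.58, 1.492, 0.58]
ft_force: [-4.1, -4.8, 2.6]
finger_gap: 0.0244
```

Call:
{"name": "send_rows", "arguments": {"steps": [[[0, 0, 0, 0, 0, 0, 0], [-15, 0, 0, 0, 0, 0, 0], [-50, 0, 0, 0, 0, 0, 0], [-85, 0, 0, 0, 0, 0, 0], [-120, 0, 0, 0, 0, 0, 0]]]}}

```text
time_s: 8.87
ee_pos: [0.4696, -0.2392, 0.174]
tcp_rot: [-0.579, 1.494, 0.582]
ft_force: [0.1, -0.1, -7.0]
finger_gap: 0.0231
```

Call:
{"name": "send_rows", "arguments": {"steps": [[[-30, 0, 0, 0, 0, 0, 0], [-60, 0, 0, 0, 0, 0, 0], [-80, 0, 0, 0, 0, 0, 0], [-90, 0, 0, 0, 0, 0, 0], [-95, 0, 0, 0, 0, 0, 0]]]}}

```text
time_s: 9.28
ee_pos: [0.4706, -0.2395, 0.2694]
tcp_rot: [-0.581, 1.491, 0.58]
ft_force: [0.3, -0.8, -7.0]
finger_gap: 0.0236
```

Run:
```python
from h import *
F=[]
for i in range(8): get_image("side"); F.append(state()["ft_force"])
print(np.mean(F,0),np.std(F,0))
s=state();print(s["time_s"],s["ee_pos"],s["finger_gap"])
plan([.6238,-.0749,.27],42.5)
```

```text
[ 0.05907839 -0.18618867 -6.7192651 ] [0.35227224 0.31269454 0.30263905]
9.6833 [ 0.47032218 -0.23958524  0.26750821] 0.023325829443697328
shift [ -2.7  17.7 224.4] turn [ 0.  -0.1 -0.1]
```

Call:
{"name": "send_rows", "arguments": {"steps": [[[0, 3, 35, 0, 0, 0, 0], [0, 6, 75, 0, 0, 0, 0], [0, 9, 115, 0, 0, 0, 0], [0, 12, 155, 0, 0, 0, 0], [0, 15, 190, 0, 0, 0, 0]]]}}

```text
time_s: 10.1
ee_pos: [0.6021, -0.0978, 0.2679]
tcp_rot: [-0.581, 1.492, 0.582]
ft_force: [0.3, -0.4, -6.5]
finger_gap: 0.0232
```

Call:
{"name": "send_rows", "arguments": {"steps": [[[0, 3, 20, 0, 0, 0, 0], [0, 3, 34, 0, 0, 0, 0], [10, 3, 34, 0, 0, 0, 0], [30, 3, 34, 0, 0, 0, 0], [50, 3, 34, 0, 0, 0, 0]]]}}

```text
time_s: 10.52
ee_pos: [0.6233, -0.0764, 0.2179]
tcp_rot: [-0.58, 1.492, 0.579]
ft_force: [0.5, -1.3, -7.6]
finger_gap: 0.0232
```

Call:
{"name": "send_rows", "arguments": {"steps": [[[10, 0, 0, 0, 0, 0, 0], [20, 0, 0, 0, 0, 0, 0], [25, 0, 0, 0, 0, 0, 0], [28, 0, 0, 0, 0, 0, 0], [28, 0, 0, 0, 0, 0, 0]]]}}

```text
time_s: 10.93
ee_pos: [0.6236, -0.0755, 0.1905]
tcp_rot: [-0.58, 1.492, 0.58]
ft_force: [0.3, 0.2, -6.3]
finger_gap: 0.0235
```

Run:
```python
from h import *
F=[]
for i in range(3): get_image("side"); F.append(state()["ft_force"])
print(np.mean(F,0))
s=state();print(s["time_s"],s["ee_pos"],s["finger_gap"])
plan([.6242,-.0747,.176],42.5)
snap("side","w4.png",(210,110,330,230),5)
```

```text
[ 0.01019646 -0.31866788 -6.87711839]
11.0833 [ 0.62409675 -0.07519256  0.19144515] 0.023800844389670957
shift [15.4  0.3  0.4] turn [0.  0.1 0.1]
```

View pics/w4.png

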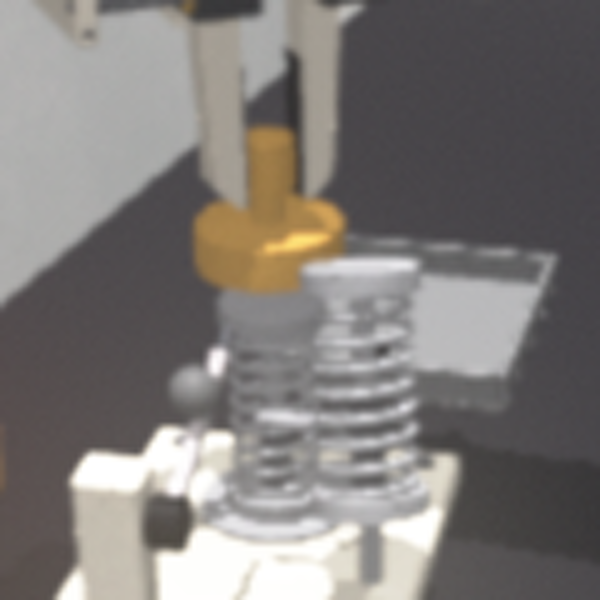

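Call:
{"name": "send_rows", "arguments": {"steps": [[[8, 0, 0, 0, 0, 0, 0], [16, 0, 0, 0, 0, 0, 0], [22, 0, 0, 0, 0, 0, 0], [28, 0, 0, 0, 0, 0, 0], [32, 0, 0, 0, 0, 0, 0]]]}}

```text
time_s: 11.55
ee_pos: [0.6242, -0.0751, 0.1581]
tcp_rot: [-0.581, 1.491, 0.58]
ft_force: [1.2, -0.0, -1.4]
finger_gap: 0.0234
```

Call:
{"name": "send_rows", "arguments": {"steps": [[[2, 0, 0, 0, 0, 0, 0], [4, 0, 0, 0, 0, 0, 0], [4, 0, 0, 0, 0, 0, 0], [4, 0, 0, 0, 0, 0, 0], [4, 0, 0, 0, 0, 0, 0]]]}}

```text
time_s: 11.97
ee_pos: [0.6241, -0.0751, 0.1551]
tcp_rot: [-0.581, 1.491, 0.58]
ft_force: [2.6, 0.2, -0.5]
finger_gap: 0.0233
```

Run:
```python
from h import *
F=[]
for i in range(4): get_image("side"); F.append(state()["ft_force"])
print(np.mean(F,0))
s=state();print(s["time_s"],s["ee_pos"],s["finger_gap"])
```

```text
[ 2.08670574  0.1635477  -0.7293666 ]
12.1667 [ 0.62398189 -0.07499402  0.15495292] 0.023522502022817252
```

Call:
{"name": "send_rows", "arguments": {"steps": [[[2, 0, 0, 0, 0, 0, 0], [2, 0, 0, 0, 0, 0, 0.2], [2, 0, 0, 0, 0, 0, 0.35], [2, 0, 0, 0, 0, 0, 0.5], [2, 0, 0, 0, 0, 0, 0.6]]]}}

```text
time_s: 12.58
ee_pos: [0.623, -0.0751, 0.1524]
tcp_rot: [-0.58, 1.493, 0.581]
ft_force: [-0.8, -0.1, -0.4]
finger_gap: 0.0389
```

Call:
{"name": "send_rows", "arguments": {"steps": [[[0, 0, 0, 0, 0, 0, 0.6], [0, 0, 0, 0, 0, 0, 0.6], [-10, 0, 0, 0, 0, 0, 0.6], [-45, 0, 0, 0, 0, 0, 0.6], [-85, 0, 0, 0, 0, 0, 0.6]]]}}

```text
time_s: 13.0
ee_pos: [0.6222, -0.075, 0.2372]
tcp_rot: [-0.579, 1.496, 0.582]
ft_force: [1.0, -0.3, -0.3]
finger_gap: 0.0559
```

Run:
```python
from h import *
s=state();print(s["time_s"],s["ee_pos"],s["finger_gap"],s["ft_force"])
im=get_image("side"); cv2.imwrite("pics/load.png",im[:,:,::-1])
hsv=cv2.cvtColor(im,cv2.COLOR_RGB2HSV); m=cv2.inRange(hsv,(12,110,60),(35,255,255))
m[:, :235]=0; m[:,310:]=0; m[:125]=0; m[220:]=0
ys,xs=np.nonzero(m); print(xs.min(),xs.max(),ys.min(),ys.max())
for r in range(ys.min(),ys.max()+1): 
    q=np.nonzero(m[r])[0]; print(r,q.min() if len(q) else 0,q.max() if len(q) else 0,end="; ")
for z in(.095,.099,.103): print(z,proj("side",[.624,-.075,z]),proj("side",[.624,-.075,z+.058]))
# hinge & knob target
h=np.array([.6238,-.0749])+.16*np.array([-.130,.9915]); print("hinge",h)
for zt in(.097,.099,.101):
    th=np.arcsin((zt-.102)/.1); r=.05*np.cos(th)-.017*np.sin(th); print(zt,th,"knob y",.16-r,"knob top z",.102+.05*np.sin(th)+.017*np.cos(th)+.010, np.array([.6238,-.0749])+(.16-r)*np.array([-.130,.9915]))
```

```text
13.0 [ 0.62224434 -0.07496848  0.23717208] 0.055867208912438585 [ 0.96644188 -0.27596054 -0.27746639]
250 277 153 184
153 260 267; 154 259 268; 155 258 268; 156 258 268; 157 259 268; 158 259 268; 159 259 268; 160 259 268; 161 259 268; 162 259 268; 163 259 268; 164 259 268; 165 258 268; 166 255 268; 167 253 269; 168 252 269; 169 251 270; 170 250 273; 171 250 277; 172 250 273; 173 250 272; 174 250 272; 175 250 274; 176 250 275; 177 250 272; 178 250 271; 179 257 271; 180 257 272; 181 256 274; 182 256 272; 183 257 270; 184 260 265; 0.095 [264.05469273 180.03852888] [263.26121946 155.44775735]
0.099 [264.00162636 178.39393264] [263.20453206 153.6909408 ]
0.103 [263.94832155 176.74194708] [263.14758138 151.92596493]
hinge [0.603   0.08374]
0.097 -0.05002085680576992 knob y 0.10921253911140455 knob top z 0.12647873670212245 [0.60960237 0.03338423]
0.099 -0.030004501823476824 knob y 0.10951250506477941 knob top z 0.127492348277975 [0.60956337 0.03368165]
0.101 -0.010000166674166984 knob y 0.10983250006250313 knob top z 0.12849914997874895 [0.60952177 0.03399892]
```

Call:
{"name": "send_rows", "arguments": {"steps": [[[0, 18, 13, 7, 0, 0, 0], [0, 36, 26, 14, 0, 0, 0], [0, 55, 40, 21, 0, 0, 0], [0, 73, 53, 28, 0, 0, 0], [0, 91, 66, 35, 0, 0, 0]]]}}

```text
time_s: 13.47
ee_pos: [0.6107, 0.0376, 0.2385]
tcp_rot: [-0.098, 1.568, 0.098]
ft_force: [0.3, 0.0, 0.3]
finger_gap: 0.0268
```

Call:
{"name": "send_rows", "arguments": {"steps": [[[0, 0, 0, 0, 0, 0, 0], [10, 0, 0, 0, 0, 0, 0], [20, 0, 0, 0, 0, 0, 0], [30, 0, 0, 0, 0, 0, 0], [40, 0, 0, 0, 0, 0, 0]]]}}

```text
time_s: 13.88
ee_pos: [0.6105, 0.0352, 0.1964]
tcp_rot: [-0.103, 1.569, 0.102]
ft_force: [-0.1, 0.5, 0.1]
finger_gap: 0.0001
```

Run:
```python
from h import *
F=[]
for i in range(3): get_image("side"); F.append(state()["ft_force"])
s=state();print(s["time_s"],s["ee_pos"],s["finger_gap"],np.mean(F,0))
plan([.6091,.0371,.1493],7.5)
```

```text
14.0333 [0.61026823 0.03558838 0.19632884] 0.0005557866694375646 [-0.52118024  0.10830034  0.03296333]
shift [47.   1.7 -0.9] turn [-0.  -0.1  0. ]
```

Call:
{"name": "send_rows", "arguments": {"steps": [[[10, 2, -1, 0, 0, 0, 0], [20, 2, -1, 0, 0, 0, 0], [28, 2, -1, 0, 0, 0, 0], [33, 2, -1, 0, 0, 0, 0], [38, 2, -1, 0, 0, 0, 0]]]}}

```text
time_s: 14.45
ee_pos: [0.6104, 0.0361, 0.1597]
tcp_rot: [-0.104, 1.567, 0.1]
ft_force: [0.8, -5.5, 6.6]
finger_gap: 0.0001
```

Run:
```python
from h import *
F=[]
for i in range(4): get_image("side"); F.append(state()["ft_force"])
s=state();print(s["time_s"],s["ee_pos"],s["finger_gap"],np.mean(F,0))
plan([.6091,.0371,.1493],7.5)
```

```text
14.65 [0.60938707 0.03850826 0.15916893] 0.0008044757646399951 [ 0.2646205  -1.26835174  0.75276732]
shift [ 9.9 -1.4 -0.5] turn [ 0. -0. -0.]
```

Call:
{"name": "send_rows", "arguments": {"steps": [[[3, 0, 0, 0, 0, 0, 0], [5, 0, 0, 0, 0, 0, 0], [7, 0, 0, 0, 0, 0, 0], [9, 0, 0, 0, 0, 0, 0], [10, 0, 0, 0, 0, 0, 0]]]}}

```text
time_s: 15.07
ee_pos: [0.6097, 0.0385, 0.1494]
tcp_rot: [-0.103, 1.568, 0.103]
ft_force: [0.8, -2.7, 3.7]
finger_gap: 0.0006
```

Run:
```python
from h import *
F=[];P=[]
for i in range(6): get_image("side"); s=state();F.append(s["ft_force"]);P.append(s["ee_pos"])
print(s["time_s"],np.mean(P,0),np.mean(F,0))
```

```text
15.3667 [0.60941268 0.03891212 0.14938671] [ 0.57125704 -0.87098887  1.56257089]
```

Pointer set by height. I'm lifting off and checking it against the loaded spring's top face.

Call:
{"name": "send_rows", "arguments": {"steps": [[[-5, 0, 0, 0, 0, 0, 0], [-25, 0, 0, 0, 0, 0, 0], [-50, 0, 0, 0, 0, 0, 0], [-80, 0, 0, 0, 0, 0, 0], [-110, 0, 0, 0, 0, 0, 0]]]}}

```text
time_s: 15.78
ee_pos: [0.6088, 0.0388, 0.2607]
tcp_rot: [-0.103, 1.57, 0.103]
ft_force: [0.3, 0.1, 1.1]
finger_gap: 0.0006
```

Run:
```python
from h import *
s=state();print(s["time_s"],s["ee_pos"],s["ft_force"])
snap("side","set.png",(215,140,305,215),8)
f=lambda p:((proj("side",p)-[215,140])*8).round()
P=np.array([.6238,-.0749]);ex=np.array([.9915,.13]);ey=np.array([-.13,.9915])
g=lambda x,y,z:f([*(P+x*ex+y*ey),z])
for z in(.095,.099,.103): print(z,"top centre",g(0,0,z),"front edge",g(0,.024,z),"left",g(.024,0,z),"tip",g(0,.06,z),"knob",g(0,.1095,z+.0184))
print("mark .089",g(-.007,.055,.089),"mark .094",g(-.007,.055,.094))
```

```text
15.7833 [0.60882589 0.03878853 0.26067706] [0.26573516 0.07502712 1.14935971]
0.095 top centre [393. 321.] front edge [371. 359.] left [309. 313.] tip [336. 421.] knob [280. 447.]
0.099 top centre [393. 307.] front edge [371. 346.] left [308. 300.] tip [336. 407.] knob [280. 432.]
0.103 top centre [392. 294.] front edge [370. 332.] left [307. 287.] tip [335. 393.] knob [279. 418.]
mark .089 [368. 435.] mark .094 [367. 418.]
```

View pics/set.png

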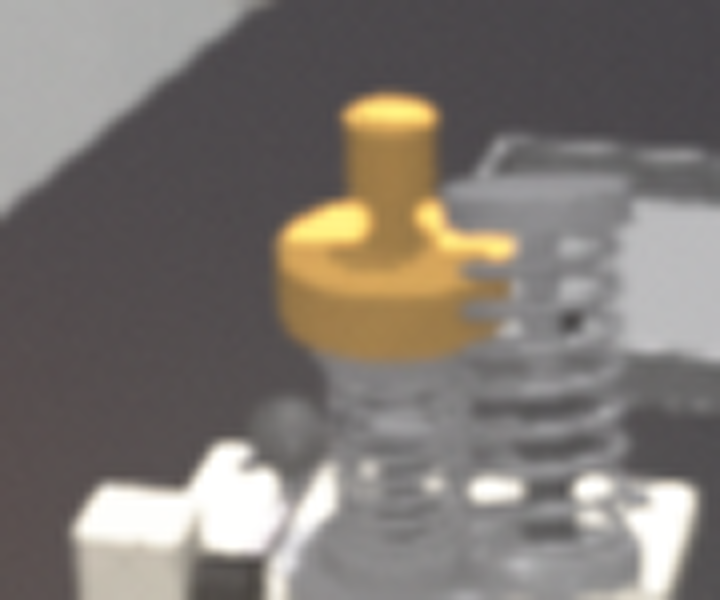

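Run:
```python
from h import *
P=np.array([.6238,-.0749]);ex=np.array([.9915,.13]);ey=np.array([-.13,.9915])
for w,o in [((.6745,.1168),(207,254.9)),((.5245,.0957),(282.8,264.2)),((.5581,-.1499),(301.9,200.6)),((.7055,-.1292),(241.9,196.2))]:
    print("bias",np.array(o)-proj("side",[*w,.018]))
G=lambda im:cv2.resize(cv2.cvtColor(im,cv2.COLOR_BGR2GRAY),None,fx=8,fy=8,interpolation=cv2.INTER_CUBIC)
now=get_image("side")[:,:,::-1]; cv2.imwrite("pics/now.png",now)
for nm,im,(x0,y0,x1,y1) in [("before",cv2.imread("pics/load.png"),(235,175,265,205)),("now",now,(238,180,265,205))]:
    c=cv2.HoughCircles(G(im[y0:y1,x0:x1]),cv2.HOUGH_GRADIENT,1.5,30,param1=60,param2=12,minRadius=30,maxRadius=46)
    print(nm,[] if c is None else [(x0+a/8,y0+b/8,r/8) for a,b,r in c[0][:4]])
def knob(th): r=.05*np.cos(th)-.017*np.sin(th); return [*(P+(.16-r)*ey),.102+.05*np.sin(th)+.017*np.cos(th)]
for th in(.45,.40,.36,.32,.04,.0,-.03,-.06): print(th,.102+.1*np.sin(th),proj("side",knob(th)).round(2))
print(cv2.cvtColor(now,cv2.COLOR_BGR2GRAY)[180:212:1,238:266])
```

```text
bias [2.53638166 1.46535354]
bias [1.71579774 1.61754596]
bias [-0.23373095  0.77837005]
bias [-0.36977334  1.78159314]
before [(np.float32(244.46875), np.float32(200.40625), np.float32(5.025)), (np.float32(253.84375), np.float32(201.53125), np.float32(5.2125)), (np.float32(249.34375), np.float32(180.90625), np.float32(5.625)), (np.float32(236.40625), np.float32(196.84375), np.float32(4.10625))]
now [(np.float32(243.71875), np.float32(200.90625), np.float32(5.64375)), (np.float32(251.21875), np.float32(201.65625), np.float32(5.64375)), (np.float32(261.53125), np.float32(202.96875), np.float32(5.41875)), (np.float32(246.53125), np.float32(203.53125), np.float32(4.14375))]
0.45 0.14549655341112303 [247.55 187.03]
0.4 0.14094183423086504 [247.87 187.52]
0.36 0.13722742332750898 [248.11 187.95]
0.32 0.13345665606161178 [248.35 188.42]
0.04 0.10599893341866341 [249.7  192.69]
0.0 0.102 [249.85 193.43]
-0.03 0.09900044997975042 [249.96 194.  ]
-0.06 0.09600359935205553 [250.06 194.59]
[[ 81  79  79  81  80  80  80  79  79  80  80  84  99 115 122 125 127 129
  130 129 130 130 132 132 131 13
[... 2938 characters left out ...]
209 183 235 254 255 255 255 255 254 251 235 190 170 212 231 223 178 145
  134 134 135 135 137 136 131 126 124 119]
 [177 164 221 252 254 255 255 254 251 243 209 165 179 217 217 185 152 138
  136 136 135 138 138 137 133 127 121 119]
 [156 151 180 216 229 242 243 237 234 221 177 168 201 218 189 156 140 132
  134 138 135 136 138 138 138 136 134 134]
 [149 129 122 122 129 146 150 142 143 139 154 200 223 221 179 147 138 129
  130 135 139 140 139 138 137 135 134 135]
 [144 112  92  86  85  87  87  83  79  96 161 224 230 216 172 146 139 129
  127 131 136 140 140 140 140 140 139 140]
 [139 106  91  89  88  88  86  83  76  98 171 222 220 185 155 144 139 136
  130 130 132 134 135 137 139 139 140 140]]
```

Call:
{"name": "send_rows", "arguments": {"steps": [[[0, -23, 0, -7, 0, 0, 0.6], [0, -46, 0, -14, 0, 0, 0.6], [0, -69, 0, -21, 0, 0, 0.6], [0, -92, 0, -28, 0, 0, 0.6], [0, -115, 0, -35, 0, 0, 0.6]]]}}

```text
time_s: 16.3
ee_pos: [0.6242, -0.076, 0.2591]
tcp_rot: [-0.585, 1.491, 0.586]
ft_force: [1.1, -0.1, 0.3]
finger_gap: 0.0292
```

Call:
{"name": "send_rows", "arguments": {"steps": [[[0, 0, 0, 0, 0, 0, 0.6], [15, 0, 0, 0, 0, 0, 0.6], [35, 0, 0, 0, 0, 0, 0.6], [55, 0, 0, 0, 0, 0, 0.6], [70, 0, 0, 0, 0, 0, 0.6]]]}}

```text
time_s: 16.72
ee_pos: [0.6237, -0.0746, 0.1879]
tcp_rot: [-0.579, 1.493, 0.581]
ft_force: [0.2, -0.7, -0.2]
finger_gap: 0.0552
```

Run:
```python
from h import *
s=state();print(s["time_s"],s["ee_pos"],s["finger_gap"],s["ft_force"])
plan([.6238,-.0751,.154],42.5)
```

```text
16.7167 [ 0.62371941 -0.07462157  0.18786934] 0.055178488964753636 [ 0.18770797 -0.67800563 -0.20486681]
shift [33.9 -0.5 -0.2] turn [-0.  -0.  -0.1]
```

Call:
{"name": "send_rows", "arguments": {"steps": [[[15, 0, 0, 0, 0, 0, 0.6], [30, 0, 0, 0, 0, 0, 0.6], [34, 0, 0, 0, 0, 0, 0.5], [34, 0, 0, 0, 0, 0, 0.2], [34, 0, 0, 0, 0, 0, 0]]]}}

```text
time_s: 17.13
ee_pos: [0.6246, -0.0752, 0.1558]
tcp_rot: [-0.58, 1.492, 0.58]
ft_force: [-0.4, -0.0, -0.2]
finger_gap: 0.0401
```

Call:
{"name": "send_rows", "arguments": {"steps": [[[0, 0, 0, 0, 0, 0, 0], [0, 0, 0, 0, 0, 0, 0], [0, 0, 0, 0, 0, 0, 0], [0, 0, 0, 0, 0, 0, 0], [0, 0, 0, 0, 0, 0, 0]]]}}

```text
time_s: 17.55
ee_pos: [0.6248, -0.0756, 0.1561]
tcp_rot: [-0.58, 1.491, 0.58]
ft_force: [0.8, 0.2, 0.0]
finger_gap: 0.0232
```

Call:
{"name": "send_rows", "arguments": {"steps": [[[-6, 0, 0, 0, 0, 0, 0], [-20, 0, 0, 0, 0, 0, 0], [-50, 0, 0, 0, 0, 0, 0], [-85, 0, 0, 0, 0, 0, 0], [-115, 0, 0, 0, 0, 0, 0]]]}}

```text
time_s: 17.97
ee_pos: [0.6237, -0.0754, 0.2717]
tcp_rot: [-0.58, 1.494, 0.581]
ft_force: [1.2, -1.4, -5.7]
finger_gap: 0.0233
```

Run:
```python
from h import *
get_image("side")
s=state();print(s["time_s"],s["ee_pos"],s["finger_gap"],s["ft_force"])
plan([.4705,-.2398,.27],42.5)
```

```text
18.0167 [ 0.62625673 -0.07590711  0.27792982] 0.02381116575735084 [ 2.95361408 -1.56893375 -1.87619807]
shift [   7.   -15.6 -225.6] turn [-0.   0.3  0.2]
```

Call:
{"name": "send_rows", "arguments": {"steps": [[[0, -3, -36, 0, 0, 0, 0], [0, -6, -75, 0, 0, 0, 0], [0, -9, -114, 0, 0, 0, 0], [0, -12, -153, 0, 0, 0, 0], [0, -14, -190, 0, 0, 0, 0]]]}}

```text
time_s: 18.43
ee_pos: [0.4916, -0.2153, 0.2702]
tcp_rot: [-0.58, 1.493, 0.581]
ft_force: [0.7, -1.6, -6.4]
finger_gap: 0.0233
```

Call:
{"name": "send_rows", "arguments": {"steps": [[[0, -1, -20, 0, 0, 0, 0], [25, -1, -34, 0, 0, 0, 0], [60, -1, -34, 0, 0, 0, 0], [95, -1, -34, 0, 0, 0, 0], [125, -1, -34, 0, 0, 0, 0]]]}}

```text
time_s: 18.85
ee_pos: [0.4686, -0.2378, 0.144]
tcp_rot: [-0.579, 1.492, 0.58]
ft_force: [1.4, 0.4, -6.9]
finger_gap: 0.0231
```

Run:
```python
from h import *
F=[]
for i in range(3): get_image("side"); F.append(state()["ft_force"])
s=state();print(s["time_s"],s["ee_pos"],s["finger_gap"],np.mean(F,0))
plan([.4705,-.2398,.0575],42.5)
```

```text
19.0 [ 0.46803727 -0.23732483  0.14404924] 0.02345399161555439 [-0.44683291  0.32252835 -7.74804623]
shift [86.5 -3.9  0.4] turn [ 0.  -0.1 -0.3]
```

Call:
{"name": "send_rows", "arguments": {"steps": [[[25, 0, 0, 0, 0, 0, 0], [50, 0, 0, 0, 0, 0, 0], [68, 0, 0, 0, 0, 0, 0], [78, 0, 0, 0, 0, 0, 0], [83, 0, 0, 0, 0, 0, 0]]]}}

```text
time_s: 19.42
ee_pos: [0.4703, -0.2381, 0.063]
tcp_rot: [-0.581, 1.491, 0.58]
ft_force: [-0.2, -0.1, -6.8]
finger_gap: 0.0235
```

Call:
{"name": "send_rows", "arguments": {"steps": [[[1, 0, 0, 0, 0, 0, 0], [2, 0, 0, 0, 0, 0, 0], [3, 0, 0, 0, 0, 0, 0], [3, 0, 0, 0, 0, 0, 0], [3, 0, 0, 0, 0, 0, 0]]]}}

```text
time_s: 19.83
ee_pos: [0.47, -0.2381, 0.0604]
tcp_rot: [-0.581, 1.491, 0.58]
ft_force: [-0.4, -0.0, -6.4]
finger_gap: 0.0232
```

Run:
```python
from h import *
F=[]
for i in range(3): get_image("side"); F.append(state()["ft_force"])
s=state();print(s["time_s"],s["ee_pos"],s["finger_gap"],np.mean(F,0))
```

```text
19.9833 [ 0.46977133 -0.23803224  0.05996297] 0.02337671012389239 [-0.09483291 -0.40615588 -7.33459861]
```

Call:
{"name": "send_rows", "arguments": {"steps": [[[1, 0, 0, 0, 0, 0, 0], [2, 0, 0, 0, 0, 0, 0], [3, 0, 0, 0, 0, 0, 0], [3, 0, 0, 0, 0, 0, 0], [3, 0, 0, 0, 0, 0, 0]]]}}

```text
time_s: 20.4
ee_pos: [0.4701, -0.2379, 0.0574]
tcp_rot: [-0.581, 1.491, 0.58]
ft_force: [-0.5, 1.1, 6.6]
finger_gap: 0.0235
```

Run:
```python
from h import *
F=[]
for i in range(3): get_image("side"); F.append(state()["ft_force"])
s=state();print(s["time_s"],s["ee_pos"],s["finger_gap"],np.mean(F,0))
```

```text
20.55 [ 0.47008635 -0.2379189   0.05740352] 0.023552491413227586 [-0.79549798  1.79103507  7.08253003]
```

Call:
{"name": "send_rows", "arguments": {"steps": [[[-1, 0, 0, 0, 0, 0, 0], [-1, 0, 0, 0, 0, 0, 0.3], [-1, 0, 0, 0, 0, 0, 0.6], [-1, 0, 0, 0, 0, 0, 0.6], [-1, 0, 0, 0, 0, 0, 0.6]]]}}

```text
time_s: 20.97
ee_pos: [0.4698, -0.2381, 0.0577]
tcp_rot: [-0.581, 1.491, 0.58]
ft_force: [-0.6, -0.4, 0.3]
finger_gap: 0.0429
```

Call:
{"name": "send_rows", "arguments": {"steps": [[[0, 0, 0, 0, 0, 0, 0.6], [-20, 0, 0, 0, 0, 0, 1], [-55, 0, 0, 0, 0, 0, 1], [-95, 0, 0, 0, 0, 0, 1], [-135, 0, 0, 0, 0, 0, 1]]]}}

```text
time_s: 21.38
ee_pos: [0.469, -0.2378, 0.1937]
tcp_rot: [-0.579, 1.493, 0.581]
ft_force: [0.1, -1.1, 1.0]
finger_gap: 0.0768
```

Run:
```python
from h import *
s=state();print(s["time_s"],s["ee_pos"],s["finger_gap"],s["ft_force"])
ims=[cv2.cvtColor(get_image("side"),cv2.COLOR_RGB2GRAY).astype(int) for _ in range(3)]
g=np.mean(ims,0).astype(int); cv2.imwrite("pics/side_g.png",g)
np.set_printoptions(linewidth=200)
print(list(range(250,286)))
for r in range(182,202): print(r,g[r,250:286])
i0=cv2.cvtColor(cv2.resize(cv2.imread("pics/side0.png"),(560,420),interpolation=cv2.INTER_AREA),cv2.COLOR_BGR2GRAY)
print("start")
for r in range(184,202): print(r,i0[r,250:286])
plan([.6238,-.0748,.26],42.5)
im=get_image("side"); hsv=cv2.cvtColor(im,cv2.COLOR_RGB2HSV); m=cv2.inRange(hsv,(12,110,60),(35,255,255)); m[:,:310]=0; m[:150]=0;m[230:]=0
ys,xs=np.nonzero(m); print("weight bbox",xs.min(),xs.max(),ys.min(),ys.max())
```

```text
21.3833 [ 0.46896373 -0.23781831  0.19374974] 0.07676664131462126 [ 0.09959965 -1.12764317  0.97616333]
[250, 251, 252, 253, 254, 255, 256, 257, 258, 259, 260, 261, 262, 263, 264, 265, 266, 267, 268, 269, 270, 271, 272, 273, 274, 275, 276, 277, 278, 279, 280, 281, 282, 283, 284, 285]
182 [ 82  83  83  84  85  97 116 117 111 113 121 127 128 128 129 127 124 124 127 127 125 121 131 141 145 150 156 161 161 163 168 168 168 170 174 182]
183 [ 83  83  83  84  84  92 108 117 123 127 130 133 132 134 136 135 131 127 125 126 124 122 137 160 164 165 171 175 175 184 207 212 208 201 188 177]
184 [ 84  85  84  84  85  94 110 113 111 112 116 120 125 129 129 127 123 117 114 117 125 128 130 137 140 143 150 152 151 152 163 164 162 156 145 133]
185 [ 84  84  84  85  88 101 120 123 108  99 103 110 116 123 125 124 120 113 113 117 125 129 125 116 113 114 117 117 116 116 121 128 131 131 125 118]
186 [ 85  85  85  85  86  97 125 145 129 121 124 130 128 127 128 128 126 121 123 128 129 127 123 124 118 113 112 114 115 116 119 130 135 134 133 138]
187 [ 86  86  86  86  86  92 114 133 136 143 139 137 137 137 136 
[... 4382 characters left out ...]
5 215 206 199 194 190 189 182 156 121 103  97  97  95  95]
199 [226 249 254 254 254 254 254 254 254 254 254 254 254 254 254 254 254 254 255 255 255 253 252 250 248 247 247 246 244 228 181 138 110 100  98 102]
200 [240 252 254 254 254 254 254 254 254 254 254 254 254 254 254 254 254 254 254 254 254 254 254 254 254 254 255 255 255 252 241 204 147 114 109 126]
201 [248 254 254 254 254 254 254 254 254 254 254 254 253 253 253 254 254 254 253 254 254 254 254 254 254 254 254 254 254 254 254 238 182 134 123 149]
shift [-63.9  17.1 223.5] turn [0.  0.2 0.3]
weight bbox 334 359 174 201[ WARN:0@50.951] global loadsave.cpp:1063 imwrite_ Unsupported depth image for selected encoder is fallbacked to CV_8U.
```

Call:
{"name": "send_rows", "arguments": {"steps": [[[-30, 0, 5, 0, 0, 0, 1], [-60, 3, 35, 0, 0, 0, 1], [-64, 6, 75, 0, 0, 0, 1], [-64, 9, 115, 0, 0, 0, 1], [-64, 12, 155, 0, 0, 0, 1]]]}}

```text
time_s: 22.0
ee_pos: [0.5764, -0.1231, 0.2558]
tcp_rot: [-0.579, 1.493, 0.58]
ft_force: [0.2, -0.9, 0.1]
finger_gap: 0.0931
```

Call:
{"name": "send_rows", "arguments": {"steps": [[[0, 3, 35, 0, 0, 0, 1], [0, 5, 68, 0, 0, 0, 1], [20, 5, 68, 0, 0, 0, 1], [50, 5, 68, 0, 0, 0, 1], [80, 5, 68, 0, 0, 0, 1]]]}}

```text
time_s: 22.42
ee_pos: [0.6224, -0.0738, 0.1742]
tcp_rot: [-0.581, 1.492, 0.582]
ft_force: [0.4, -0.0, -0.1]
finger_gap: 0.0932
```

Run:
```python
from h import *
get_image("side");s=state();print(s["time_s"],s["ee_pos"],s["finger_gap"],s["ft_force"])
plan([.6242,-.0748,.120],42.5)
```

```text
22.4667 [ 0.61920261 -0.0737132   0.16819939] 0.09300882089982238 [-2.24241905  0.94446871 -3.51478982]
shift [48.1 -4.5  3.3] turn [ 0.1 -0.4 -0.4]
```

Run:
```python
from h import *
for i in range(5):
    get_image("side");s=state();print(s["time_s"],s["ee_pos"],s["ft_force"])
plan([.6242,-.0748,.120],42.5)
```

```text
22.5167 [ 0.61920249 -0.0740207   0.17073301] [-0.21276247 -0.12934241 -0.16425288]
22.5667 [ 0.62058309 -0.0745063   0.17347067] [ 0.2637267  -0.07376319  1.34237372]
22.6167 [ 0.62182115 -0.07486949  0.17549453] [0.12107817 0.39617603 0.31451226]
22.6667 [ 0.62265826 -0.07508059  0.1768431 ] [0.12132745 0.1297475  0.67967256]
22.7167 [ 0.62310522 -0.07510423  0.17764968] [ 0.34204182  0.03402862 -0.28348565]
shift [57.7 -0.5  1. ] turn [-0.  0.  0.]
```

Call:
{"name": "send_rows", "arguments": {"steps": [[[15, 0, 1, 0, 0, 0, 1], [32, 0, 1, 0, 0, 0, 1], [46, 0, 1, 0, 0, 0, 1], [54, 0, 1, 0, 0, 0, 1], [57, 0, 1, 0, 0, 0, 1]]]}}

```text
time_s: 23.13
ee_pos: [0.6234, -0.0742, 0.1198]
tcp_rot: [-0.58, 1.491, 0.58]
ft_force: [-0.0, 1.0, -0.3]
finger_gap: 0.0932
```

Call:
{"name": "send_rows", "arguments": {"steps": [[[0, 0, 0, 0, 0, 0, 0.8], [0, 0, 0, 0, 0, 0, 0.55], [0, 0, 0, 0, 0, 0, 0.3], [0, 0, 0, 0, 0, 0, 0.1], [0, 0, 0, 0, 0, 0, 0.1]]]}}

```text
time_s: 23.55
ee_pos: [0.6236, -0.0741, 0.1203]
tcp_rot: [-0.581, 1.491, 0.58]
ft_force: [-1.1, 0.6, -0.7]
finger_gap: 0.064
```

Call:
{"name": "send_rows", "arguments": {"steps": [[[0, 0, 0, 0, 0, 0, 0.1], [0, 0, 0, 0, 0, 0, 0.1], [0, 0, 0, 0, 0, 0, 0.1], [0, 0, 0, 0, 0, 0, 0.1], [0, 0, 0, 0, 0, 0, 0.1]]]}}

```text
time_s: 23.97
ee_pos: [0.6234, -0.074, 0.1197]
tcp_rot: [-0.58, 1.492, 0.58]
ft_force: [0.2, 0.1, 1.8]
finger_gap: 0.0471
```

Run:
```python
from h import *
s=state();print(s["time_s"],s["ee_pos"],s["finger_gap"],s["ft_force"])
```

```text
23.9667 [ 0.62336425 -0.07403038  0.11971844] 0.04713166853577921 [0.21259335 0.11996458 1.7656288 ]
```

Call:
{"name": "send_rows", "arguments": {"steps": [[[-4, 0, 0, 0, 0, 0, 0.1], [-15, 0, 0, 0, 0, 0, 0.1], [-35, 0, 0, 0, 0, 0, 0.1], [-60, 0, 0, 0, 0, 0, 0.1], [-90, 0, 0, 0, 0, 0, 0.1]]]}}

```text
time_s: 24.38
ee_pos: [0.6223, -0.074, 0.2102]
tcp_rot: [-0.58, 1.494, 0.581]
ft_force: [-0.0, -0.2, -1.1]
finger_gap: 0.0471
```

Call:
{"name": "send_rows", "arguments": {"steps": [[[-30, 0, 0, 0, 0, 0, 0.1], [-60, 0, 0, 0, 0, 0, 0.1], [-90, 0, 0, 0, 0, 0, 0.1], [-110, 0, 0, 0, 0, 0, 0.1], [-120, 0, 0, 0, 0, 0, 0.1]]]}}

```text
time_s: 24.8
ee_pos: [0.6238, -0.0744, 0.3336]
tcp_rot: [-0.581, 1.488, 0.578]
ft_force: [-0.5, -1.0, -1.9]
finger_gap: 0.0473
```

Run:
```python
from h import *
F=[]
for i in range(6): get_image("side");F.append(state()["ft_force"])
s=state();print(s["time_s"],s["ee_pos"],s["finger_gap"],np.mean(F,0))
plan([.587,.2553,.33],42.5)
i=get_image("side");cv2.imwrite("pics/lift.png",i[:,:,::-1])
g=cv2.cvtColor(i,cv2.COLOR_RGB2GRAY); np.set_printoptions(linewidth=220)
for r in range(184,202): print(r,g[r,244:286])
```

```text
25.1 [ 0.62247196 -0.07389782  0.32790786] 0.047270771950943376 [-0.09656448  0.14190987 -1.67156422]
shift [ -2.  266.6 196.4] turn [ 0.  -0.1 -0.1]
184 [ 78  78  78  79  78  79  79  79  79  79  79  79  79  79  78  79  80  82  89  95 103 104 103 104 105 105 104 104 111 130 137 141 147 151 151 149 155 159 160 156 145 132]
185 [ 79  80  80  79  79  80  80  78  79  80  80  81  79  81  80  78  79  82  94 102 107 108 106 105 106 105 106 106 103 105 109 111 115 116 114 113 117 125 129 129 123 115]
186 [ 79  80  79  80  79  79  80  80  80  80  79  80  79  81  80  80  81  85  97 106 109 113 109 105 109 109 109 108 104 106 110 109 110 110 113 113 116 126 133 132 131 136]
187 [ 79  79  79  80  80  80  80  80  81  80  80  80  80  80  82  81  81  83  91  94  96  99  98  96 103 103 108 107 110 125 134 135 137 142 144 146 151 163 165 161 160 178]
188 [ 80  80  81  81  82  85  85  86  85  81  81  80  80  81  81  81  82  81  82  83  83  84  84  85  87  89  94  95 111 147 162 167 175 180 181 182 192 206 205 196 181 180]
189 [ 79  80  81  85  94 108 114 114 104  95  84  81  82  82  82  82  81  81  82
[... 1481 characters left out ...]
150]
198 [236 179 163 171 145 112 101  98 100 106 119 155 192 205 206 206 204 201 198 199 198 197 200 200 185 175 171 158 148 148 163 168 168 168 167 171 180 181 187 206 211 198]
199 [248 224 219 235 207 143 109 104 110 122 142 180 205 212 214 213 213 212 213 213 214 213 215 215 210 208 207 203 197 180 168 166 172 174 174 172 170 166 162 163 160 147]
200 [247 234 222 226 209 162 134 125 122 133 162 195 211 213 214 214 213 214 213 214 214 214 213 214 214 214 214 215 214 205 193 186 186 181 173 163 136 119 112 106 102  97]
201 [227 222 216 216 213 196 178 149 133 149 183 207 213 214 213 211 210 210 209 208 208 207 207 207 207 207 209 212 213 213 206 199 195 189 180 165 126 100  96  97  98 102]
```

Call:
{"name": "send_rows", "arguments": {"steps": [[[0, 20, 15, 0, 0, 0, 0.1], [0, 47, 35, 0, 0, 0, 0.1], [0, 75, 56, 0, 0, 0, 0.1], [0, 103, 76, 0, 0, 0, 0.1], [0, 131, 97, 0, 0, 0, 0.1]]]}}

```text
time_s: 25.57
ee_pos: [0.6054, 0.0893, 0.3284]
tcp_rot: [-0.58, 1.494, 0.58]
ft_force: [-0.1, 0.1, -1.8]
finger_gap: 0.0473
```

Call:
{"name": "send_rows", "arguments": {"steps": [[[0, 30, 22, 0, 0, 0, 0.1], [0, 60, 44, 0, 0, 0, 0.1], [0, 90, 66, 0, 0, 0, 0.1], [0, 118, 87, 0, 0, 0, 0.1], [0, 135, 99, 0, 0, 0, 0.1]]]}}

```text
time_s: 25.98
ee_pos: [0.5864, 0.2592, 0.3281]
tcp_rot: [-0.582, 1.493, 0.585]
ft_force: [-0.1, 1.0, -1.0]
finger_gap: 0.0473
```

Call:
{"name": "send_rows", "arguments": {"steps": [[[10, 0, 0, 0, 0, 0, 0.1], [40, 0, 0, 0, 0, 0, 0.1], [70, 0, 0, 0, 0, 0, 0.1], [100, 0, 0, 0, 0, 0, 0.1], [120, 0, 0, 0, 0, 0, 0.1]]]}}

```text
time_s: 26.4
ee_pos: [0.5866, 0.253, 0.2057]
tcp_rot: [-0.581, 1.496, 0.58]
ft_force: [0.5, -1.8, -1.8]
finger_gap: 0.0472
```

Run:
```python
from h import *
for i in range(4): get_image("side")
s=state();print(s["time_s"],s["ee_pos"],s["finger_gap"],s["ft_force"])
plan([.587,.2545,.1035],42.5)
```

```text
26.6 [0.58804291 0.25377772 0.20918902] 0.04723150035461899 [ 0.47532722  0.09997098 -1.51132029]
shift [ 1.057e+02  1.200e+00 -1.000e-01] turn [-0.  -0.1 -0. ]
```

Call:
{"name": "send_rows", "arguments": {"steps": [[[25, 1, 0, 0, 0, 0, 0.1], [55, 1, 0, 0, 0, 0, 0.1], [80, 1, 0, 0, 0, 0, 0.1], [95, 1, 0, 0, 0, 0, 0.1], [102, 1, 0, 0, 0, 0, 0.1]]]}}

```text
time_s: 27.02
ee_pos: [0.5874, 0.255, 0.107]
tcp_rot: [-0.58, 1.492, 0.58]
ft_force: [-0.6, 0.5, -1.1]
finger_gap: 0.0473
```

Call:
{"name": "send_rows", "arguments": {"steps": [[[2, 0, 0, 0, 0, 0, 0.1], [4, 0, 0, 0, 0, 0, 0.1], [5, 0, 0, 0, 0, 0, 0.1], [5, 0, 0, 0, 0, 0, 0.1], [5, 0, 0, 0, 0, 0, 0.1]]]}}

```text
time_s: 27.43
ee_pos: [0.5878, 0.2554, 0.1037]
tcp_rot: [-0.58, 1.49, 0.58]
ft_force: [0.8, 0.1, -0.9]
finger_gap: 0.0477
```

Run:
```python
from h import *
F=[]
for i in range(4): get_image("side");F.append(state()["ft_force"])
s=state();print(s["time_s"],s["ee_pos"],s["finger_gap"],np.mean(F,0))
```

```text
27.6333 [0.5874536  0.25526952 0.10307482] 0.047072297600482024 [ 0.03977259  0.17115882 -1.02912438]
```

Call:
{"name": "send_rows", "arguments": {"steps": [[[1, 0, 0, 0, 0, 0, 0.1], [1.5, 0, 0, 0, 0, 0, 0.1], [1.5, 0, 0, 0, 0, 0, 0.1], [1.5, 0, 0, 0, 0, 0, 0.5], [1.5, 0, 0, 0, 0, 0, 0.8]]]}}

```text
time_s: 28.05
ee_pos: [0.5874, 0.2552, 0.1012]
tcp_rot: [-0.58, 1.491, 0.58]
ft_force: [0.3, -0.1, -0.4]
finger_gap: 0.0505
```

Call:
{"name": "send_rows", "arguments": {"steps": [[[0, 0, 0, 0, 0, 0, 1], [0, 0, 0, 0, 0, 0, 1], [0, 0, 0, 0, 0, 0, 1], [0, 0, 0, 0, 0, 0, 1], [0, 0, 0, 0, 0, 0, 1]]]}}

```text
time_s: 28.47
ee_pos: [0.5872, 0.2552, 0.1011]
tcp_rot: [-0.58, 1.492, 0.58]
ft_force: [-0.6, 0.1, -0.5]
finger_gap: 0.0826
```

Call:
{"name": "send_rows", "arguments": {"steps": [[[-10, 0, 0, 0, 0, 0, 1], [-35, 0, 0, 0, 0, 0, 1], [-70, 0, 0, 0, 0, 0, 1], [-110, 0, 0, 0, 0, 0, 1], [-150, 0, 0, 0, 0, 0, 1]]]}}

```text
time_s: 28.88
ee_pos: [0.5868, 0.2549, 0.2532]
tcp_rot: [-0.58, 1.493, 0.58]
ft_force: [1.2, 0.8, -0.2]
finger_gap: 0.0933
```

Run:
```python
from h import *
for i in range(4): im=get_image("side")
s=state();print(s["time_s"],s["ee_pos"],s["finger_gap"],s["ft_force"])
cv2.imwrite("pics/end.png",im[:,:,::-1])
print("cap pred",proj("side",[.5874,.2553,.104]),proj("side",[.5874,.2553,.008]))
g=cv2.cvtColor(im,cv2.COLOR_RGB2GRAY);np.set_printoptions(linewidth=250)
print(g[236:340:4,180:250:2])
```

```text
29.0833 [0.58766102 0.25535969 0.25317605] 0.09308084215708341 [ 0.13149    -0.55776279 -0.82882948]
cap pred [204.86180469 270.59401905] [210.94779131 317.82823162]
[[124  98  84  86  85  86  87  88  88  88  89  92  92  92  93  95  96  96 151 255 255 255 255 255 213 202 204 206 207 198 167 246 255 255 255]
 [ 80  82  84  83  85  86  86  86  87  88  89  90  91  92  93  93  95 203 255 255 255 255 255 255 225 202 202 203 202 199 169 223 255 255 255]
 [ 80  82  82  83  84  84  85  85  86  87  88  88  89  90  91  97 233 255 255 255 255 255 255 255 232 202 203 204 203 200 170 178 245 255 255]
 [ 80  81  81  82  82  84  84  85  85  86  87  88  90  89 104 249 255 255 254 255 255 255 255 255 247 202 200 200 202 201 174 188 237 239 238]
 [ 80  80  81  82  83  82  83  84  84  85  85  87  88 127 254 255 255 248 246 255 255 255 255 255 254 248 234 234 227 221 225 254 255 255 255]
 [ 78  79  80  79  80  81  83  83  83  84  85  85  88 164 241 248 251 253 254 254 254 254 255 255 255 255 255 255 255 255 255 255 255 255 255]
 [ 78  79  79  79  79  80  81  81  83  82  84  85  89 113 178 185 188 194 19
[... 2084 characters left out ...]
95 187 186 184 185 159 167 202 212 174 172 151 162 156 155 176 148 187 220 142 243 255 255 255 255 255 255 255 255 252 253 137]
 [185 188 198 186 185 185 185 185 179 166 220 233 228 222 219 196 217 229 226 180 135 140 240 255 255 255 255 255 255 255 255 255 254 170  57]
 [185 190 214 211 228 251 254 254 254 254 230 172 149 148 147 147 143 143 149 224 252 254 254 254 255 255 255 255 255 255 254 241  99  50  64]
 [254 254 254 254 254 254 254 254 254 254 254 254 254 254 254 254 254 254 254 254 254 254 254 254 254 255 255 255 255 243 151  73  45  67  73]
 [252 254 254 254 254 254 254 254 254 254 254 254 254 254 254 254 254 254 254 254 254 254 254 254 254 254 246 189 146 103  48  46  63  65  64]]
```

Run:
```python
from h import *
print(finish_job()); print(state()["time_s"])
```

```text
the job is handed in; nothing more can be done
None
the job is handed in; nothing more can be done
```

The spring tested good. It now stands upright in the round dish, and I handed the job in at about 29 s of the 72 s allowed. No verdict was reported, so the result below rests on my own checks.

- **Load:** The weight pulled about 6.7 N on the wrist, which predicts the loaded top face at about 99 mm. The grip heights on the spring and on the bench gave 98 to 98.5 mm.
- **Pointer:** I pushed the knob down with closed fingers to a fingertip height of 127.4 mm, which puts the tip at about 99 mm. The picture gave 99 to 102 mm.
- **Verdict:** The mark's ledge came out at 89 to 95 mm, with the camera offset taken into account. The tip is about 4 to 6 mm higher, so the spring is good.
- **End state:** The weight was let go on the bench close to where it started. The image pixels agree with the spring standing upright at the dish centre, and the gripper is clear.

What went wrong or disagreed:
- **Neighbour spring moved:** On the first carry I moved sideways too early and hooked a neighbouring look-alike spring. It ended up hanging on the reference mark's column, and I left it there rather than risk the mark. The ledge shows at the same pixels before and after, so the mark does not appear to have shifted. The look-alike was still disturbed, which the task said not to do.
- **Camera offset:** The side camera read about 1 to 1.5 pixels low, which accounts for most of the spread in the heights above.
- **Last look:** The 12-picture limit was used up, so I checked the end state and the final pointer and mark positions from pixel values, not by viewing them.

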